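# Third hand for closing the paper-ageing chamber

## Robot

A 6-joint arm with a two-finger parallel gripper is mounted at the origin on a cart in front of the work surface, level with it; the furniture and walls round the work are solid. World frame = base frame: x ahead of the robot, y to its left, z up, the work surface at z = 0. Lengths are in m, angles in rad, forces in N, time in s.
With the tool pointing down it reaches from about 0.3 to 0.875 m from the base axis. Payload 6.4 kg.
Tool frame: the origin (TCP) lies midway between the tips of the shut fingers; the grasp point (between the pads) lies 19 mm behind it; z points along the fingers, y is the direction in which the jaws open and shut (so a half turn about z gives the same grasp; the last joint's range is limited). The gripper opens to 85 mm and grips with 20 to 120 N. Pads are 22 mm wide; open, the fingers measure 114 mm over their backs; the gripper's body (76 mm by 85 mm) begins 54 mm behind the grasp point. The pads swing forward as they close: fully open they stand 13 mm farther back than shut.
Start: joints at [1.099, 0.181, 1.607, -0, 1.354, -0.206], TCP at [0.151, 0.555, 0.192] pointing down, gripper open.
Joint ranges: [-2.99, 2.99], [-0.89, 2.07], [0.3, 2.58], [-1.14, 4.28], [0, 2.63], [-3.12, 3.12]. Speed limits (rad/s): [2.57, 2.57, 3.01, 3.14, 3.14, 3.14].

## Interface

Orientations are given as a unit quaternion [w, x, y, z].
In Python, from bench import ctrl, optics, ticket gives the robot as it stands. The module is installed in compiled form; this text tells all that it offers.
- The arm moves only by the tool step_arm, never from a script. Its argument "targets" is text: rows parted by semicolons, each of 6 numbers parted by spaces: the shift along the tool's x, y, z in mm, then the turn, a rotation vector about the tool's x, y, z in rad. In form: dx dy dz rx ry rz; .... A call has 1 to 8 rows; each row is the pose to reach, as a shift and turn from the pose commanded when the call began, along the tool's axes at that moment; what a row does not reach only later rows make up. A row lasts 1/8 s, in which the tool goes at most 62.5 mm and 10.7 degrees, less where a joint would pass 70% of its speed; a pose out of reach is approached as far as the arm can. A call with a gripper value outside its range is refused whole. "grip" is the opening in per cent of the stroke, from 0 (shut) to 100 (fully open), set as the call begins (left out, the last holds). The fingers move at their own pace and stop on an object; the grip force is fixed at half the most. Time passes only in rows, so rows that repeat a pose let the fingers close. It gives the time, the measured TCP pose, the force and the opening at its end, in the units of the state.
- ctrl.get_obs(): the state, without advancing time (a new reading comes with each control period).
- optics.camera(name): name is "scene" or "top" or "wrist"; returns a dict with "image" (384x512x3 uint8, red, green, blue), "mtx" (3x3 intrinsics, pixels), "xyz" and "orientation" of the camera in the world. Camera axes: x right, y up, looking along -z (the intrinsics and any distortion apply to the point x, -y, -z); pixel columns grow to the right and rows downward; lengths in m; the calibration is good to about 2 mm. A picture is of the moment at which its call begins. There is no depth.
- ticket.hand_in(): hands the job in, once; it reports no verdict.
The state is a dict: "time_s": time; "q": joint angles; "dq": joint speeds; "joint_efforts": joint torques, N m; "eef_pos": TCP position; "eef_rot": TCP orientation; "wrist_force": force on the tool from outside, world axes, zero at the start; "torque": the same for the moment, N m; "opening": opening from 0.0 (shut) to 1.0 (fully open).
Only numpy, scipy, OpenCV 4.12 (cv2) and the standard library are available. Lean on these libraries where they do the work, as an engineer would, in place of code of your own. Each camera call takes 0.05 s, during which the arm holds its last target.

## Task

Take the loose square lid with the bar handle and set it squarely over the four studs of the open ageing chamber, so that it lies level on the soft sealing ring. Then act as the third hand for the colleague who will put on the wing nuts: press the lid straight down so that a steady force of about 12 newtons bears on the seal (its own weight is about 3 of them), without squeezing the seal flat; keep this up for at least three seconds, and do not let go at the end: finish while still holding and pressing it. Handle it gently and leave everything else on the table where it is.

Things in the scene. Friction and masses are not known exactly. Their poses are not given: they have to be found in the camera images.
- lid: loose square metal lid 124 x 124 x 8 mm lying flat on the table, 0.25 to 0.35 kg. Origin: centre of its flat underside; z up, x and y along its sides. A 12 mm through hole near each corner, at x, y = +-46 mm. On top a bar handle along its y axis (lid_handle) and, at x = +26 mm, y = 0, a brass vent plug 20 mm above the underside. All four quarter turns fit the chamber.
- lid_handle (a point): centre of the lid's black bar handle, 48 mm above the lid's underside. The bar is 76 mm long along the lid's y axis, 12 mm wide along the lid's x axis and 14 mm high (41 to 55 mm above the underside), carried on two round 10 mm posts at y = +-29 mm; the space below the bar is open.
- chamber: open round steel pot with a square 124 mm flange, fixed to the table by its foot. Origin: centre of its underside, on the table; z up, x and y along the flange's sides. Flange top 75 mm above the table. Four upright 6 mm studs at x, y = +-46 mm reach 30 mm above the flange, the upper 9 mm tapering to a blunt nose. A brass hose nipple sticks out on the +y side below the flange; a glass dish lies inside.
- chamber_seat (a point): centre of the flange's top face, on the chamber's axis, 75 mm above the table.
- seal: dark soft sealing ring round the mouth of the pot, inside the studs, 90 mm outside, 78 mm inside diameter. Untouched, its top is 10 mm above the flange, 85 mm above the table. Pressed, it sinks straight down by 1 mm per 2.2 N (12 N: 5.5 mm) and is flat after 8.5 mm. Origin: on the chamber's axis, 11 mm below the ring's top, moving down with it.
- nut_dish: shallow round glass dish with four wing nuts in it, 60 mm across, 13 mm high, a bystander. Origin: centre of its underside.
- eraser: white block eraser in a card sleeve, 52 x 23 x 13 mm, a bystander. Origin: centre of its underside.
- vial_0: capped sample vial, 21 mm across, 51 mm high, a bystander. Origin: centre of its underside.
- loupe: black stand loupe, 42 mm across, 34 mm high, a bystander. Origin: centre of its underside.
- vial_1: capped sample vial, 21 mm across, 51 mm high, a bystander. Origin: centre of its underside.
- vial_2: capped sample vial, 21 mm across, 51 mm high, a bystander. Origin: centre of its underside.
- strip_tin: flat round tin, 64 mm across, 23 mm high, a bystander. Origin: centre of its underside.
- book_weight: round metal weight with a knob, 47 mm across, 41 mm high, a bystander. Origin: centre of its underside.

How it is judged:
On the way, in this order (a step that is already met when the one before it is completed fails the run):
1. the lid is lifted clear of the table in the gripper (height (world z) of lid above 0.03 m and contact force between the fingers and lid above 1 N), for 0.2 s.
2. the lid sits level over the four studs and is pressed on the seal with 7 to 17 N, without a break, for 2.5 s (horizontal distance between lid and chamber below 0.006 m and (angle between the x axis of lid and the x axis of chamber, either way round below 0.1 rad or angle between the x axis of lid and the y axis of chamber, either way round below 0.1 rad) and angle between lid's own z axis and vertical below 0.05 rad and contact force between lid and seal between 7 and 17 N and contact force between the fingers and lid above 3 N), for 2.5 s.
At the end, for the whole second after the job is handed in: The lid is over the four studs (centre within 6 mm of the chamber's axis, square to the flange within 0.1 rad, level within 0.05 rad) and still; the gripper still touches it and the force between lid and seal, the lid's weight included, stays between 7 and 17 N (all of step 2 and linear speed of lid below 0.01 m/s); the arm keeps its last pose, push and grip.
It fails at once if the lid is rammed onto the chamber with more than 45 N (contact force between lid and chamber above 45 N).
It fails at once if a bystander is moved by more than 30 mm (distance of any of nut_dish, eraser, vial_0, loupe, vial_1, vial_2, strip_tin, book_weight from where it was at the start of the episode above 0.03 m).
It fails at once if a sample vial is knocked over (angle between any of vial_0, vial_1, vial_2's own z axis and vertical above 0.5 rad).
It also fails if it takes over 45 s, if anything falls off the work surface, if the arm or the gripper's body presses on something with over 40 N, if the wrist force passes 120 N, or if a joint passes its speed limit or range.

## Working session

There is one attempt and no reset: what is moved stays moved. The work goes in short steps, Python scripts to look and compute and a tool call to move; the robot and the scene stay as the last step left them, time stands still between calls to the robot, and variables do not carry over. Pictures are saved under pics/ and viewed, and the job is handed in when it is done.

Besides the shell and the picture viewer there is one more tool, called after "Call:" by a JSON object that holds its "fn" and its "kwargs", one argument or row to a line. step_arm: Moves the arm, as the interface text tells. Its arguments: {"type":"object","properties":{"targets":{"type":"string"},"grip":{"type":"number"}},"required":["targets"]}

```bash
mkdir -p pics; python3 - <<'E'
from bench import ctrl, optics
import cv2,numpy as np
o=ctrl.get_obs()
print(o)
for n in ["scene","top","wrist"]:
    c=optics.camera(n); cv2.imwrite(f"pics/{n}0.png",c["image"][:,:,::-1]); print(n,c["mtx"].tolist(),c["xyz"],c["orientation"],[k for k in c])
E
```

```text
{'time_s': 0.0, 'q': array([ 1.09866305e+00,  1.81552847e-01,  1.60803461e+00,  1.12020010e-05,
        1.35379797e+00, -2.06318787e-01]), 'dq': array([-0.00233158,  0.00071943, -0.00022908,  0.00140097,  0.0005665 ,
        0.0003887 ]), 'joint_efforts': array([ 2.29864439e-03, -4.44863820e+01, -3.51346529e+01, -5.36883954e-05,
        8.88470036e-03, -5.28546593e-05]), 'eef_pos': array([0.15074471, 0.55423102, 0.19116473]), 'eef_rot': array([-3.03437084e-04,  1.32517450e-01,  9.91180267e-01, -8.43486748e-04]), 'wrist_force': array([0.09535204, 0.14698991, 0.50200805]), 'torque': array([0.02038654, 0.02924211, 0.00882199]), 'opening': 0.9993703499791282}
scene [[484.70985072462145, 0.0, 249.9395226810799], [0.0, 484.70985072462145, 181.11415943938871], [0.0, 0.0, 1.0]] [-0.30361169 -0.33871664  0.60424207] [ 0.7323095   0.45727434 -0.27165772 -0.4252353 ] ['image', 'mtx', 'xyz', 'orientation']
top [[375.35175422368485, 0.0, 251.76312867614567], [0.0, 375.35175422368485, 186.86277404507422], [0.0, 0.0, 1.0]] [0.36141568 0.14033227 1.12197677] [-0.69536855 -0.0801562   0.05823291  0.71179104] ['image', 'mtx', 'xyz', 'orientation']
wrist [[287.05176276435174, 0.0, 256.89213678423584], [0.0, 287.05176276435174, 193.24017670470477], [0.0, 0.0, 1.0]] [0.08039552 0.57324133 0.37233579] [ 0.78625211 -0.11745583 -0.08887044  0.60009482] ['image', 'mtx', 'xyz', 'orientation']
```

View pics/scene0.png

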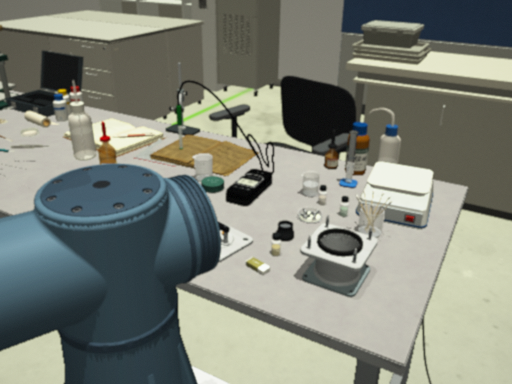

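View pics/top0.png

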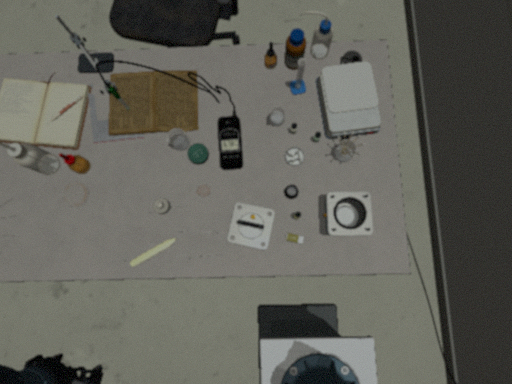

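View pics/wrist0.png

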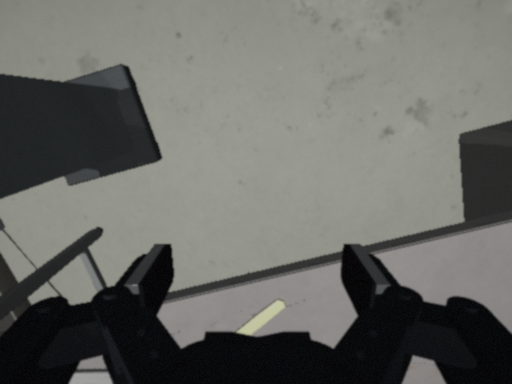

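```bash
cat > h.py <<'E'
from bench import ctrl, optics
import cv2,numpy as np
from scipy.spatial.transform import Rotation as R
def rot(q): return R.from_quat([q[1],q[2],q[3],q[0]])
def ray(c,u,v):
    d=np.linalg.inv(c["mtx"])@[u,v,1]; d=np.array([d[0],-d[1],-d[2]])
    return np.array(c["xyz"]),rot(c["orientation"]).apply(d)
def plane(c,u,v,z):
    p,d=ray(c,u,v); return p+d*(z-p[2])/d[2]
def proj(c,P):
    q=rot(c["orientation"]).inv().apply(np.array(P)-c["xyz"]); 
    k=c["mtx"]@[q[0],-q[1],-q[2]]; return k[:2]/k[2]
def crop(c,x,y,w,h,s,name):
    im=c["image"][y:y+h,x:x+w,::-1]; cv2.imwrite("pics/"+name,cv2.resize(im,None,fx=s,fy=s,interpolation=cv2.INTER_CUBIC))
E
python3 - <<'E'
from h import *
c=optics.camera("top"); crop(c,220,110,170,150,4.7,"topc.png")
for n,u,v,z in [("lidhandle",251,223,.055),("chamber",350,214,.085)]: print(n,plane(c,u,v,z))
print(proj(c,[0,0,0]))
im=c["image"]; hsv=cv2.cvtColor(im,cv2.COLOR_RGB2HSV); print(im[200:245:4,230:275:4].mean(2).astype(int)); print(im[215,225],im[195,335],im[205,245])
E
```

```text
lidhandle [0.46899893 0.17571116 0.055     ]
chamber [ 0.48438161 -0.09852963  0.085     ]
[319.35119151 395.07301122]
[[120 116 113 115 116 115 112 117 115 115 116 110]
 [116 119 141 144 135 122 116 119 117 114 113 110]
 [116 133 122 146 155 154 149 152 150 137 127 112]
 [116 143 149 156 151 140 148 154 144 151 120 135]
 [109 147 147 136 155 130 124 147 152 156 141 126]
 [118 149  88 105 145 150 156 157 144 158 157 119]
 [129 152 103  70  39  25  42  79 118 157 159 118]
 [144 154 143 157 162 154 133 105  78 159 152 116]
 [148 151 150 156 157 160 157 159 148 155 140 119]
 [137 133 155 145 149 162 152 148 161 157 132 118]
 [147 146 153 155 159 155 160 159 159 163 116 118]
 [116 114 126 144 155 160 158 157 119 153 115 120]]
[120 121 115] [149 152 145] [148 149 143]
```

View pics/topc.png

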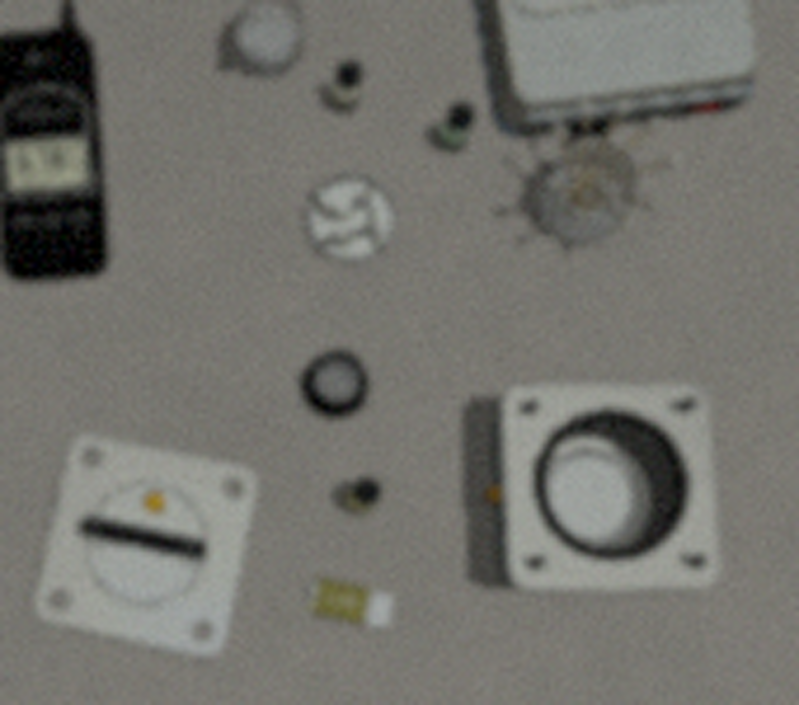

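```bash
cat > seg.py <<'E'
from h import *
def squares(c,zl=.008,zc=.075,th=131):
    g=cv2.GaussianBlur(cv2.resize(c["image"][110:260,220:390].mean(2).astype(np.float32),None,fx=4,fy=4,interpolation=cv2.INTER_CUBIC),(0,0),3)
    m=(g>th).astype(np.uint8); cs,_=cv2.findContours(m,cv2.RETR_EXTERNAL,cv2.CHAIN_APPROX_NONE)
    for k in cs:
        if cv2.contourArea(k)<12000: continue
        P=k[:,0,:].astype(float); P=(P+.5)/4-.5+[220,110]
        for z in (zl,zc):
            W=np.array([plane(c,*p,z)[:2] for p in P]); r=cv2.minAreaRect((W*1000).astype(np.float32)); print(z,P.mean(0),r)
E
python3 - <<'E'
from seg import *
c=optics.camera("top"); squares(c)
# handle dark, mask
for n,(x0,y0,x1,y1) in {"handle":(233,205,267,240)}.items():
    g=c["image"].mean(2); ys,xs=np.where(g[y0:y1,x0:x1]<85); p=np.c_[xs+x0,ys+y0].astype(np.float32)
    W=np.array([plane(c,*q,.055)[:2] for q in p]); print(len(p),cv2.minAreaRect((W*1000).astype(np.float32)))
    mu=W.mean(0);e,v=np.linalg.eigh(np.cov(W.T));print(mu,np.degrees(np.arctan2(v[1,1],v[0,1])))
pts={"vA":(350,85),"vB":(458,115),"nut":(350,218),"loupe":(335,382),"vC":(365,492),"eraser":(352,603)}
for n,(u,v) in pts.items(): print(n,plane(c,220+u/4.7,110+v/4.7,.03))
E
```

```text
0.008 [251.04677152 225.67259934] ((466.6076965332031, 177.6243896484375), (123.4869384765625, 123.81962585449219), 76.54938507080078)
0.075 [251.04677152 225.67259934] ((460.28094482421875, 175.3814697265625), (116.059814453125, 116.37251281738281), 76.5494155883789)
0.008 [350.62606383 212.03492908] ((497.013916015625, -115.65385437011719), (129.75596618652344, 131.3012237548828), 89.18360137939453)
0.075 [350.62606383 212.03492908] ((488.8583068847656, -100.25762939453125), (121.95181274414062, 123.40414428710938), 89.18360137939453)
0.008 [350.6911882  117.28209729] ((787.5536499023438, -148.97767639160156), (157.96929931640625, 66.67562103271484), 88.16405487060547)
0.075 [350.6911882  117.28209729] ((761.9237670898438, -131.57717895507812), (148.46820068359375, 62.665462493896484), 88.16419982910156)
95 ((466.1004943847656, 178.72613525390625), (74.75325012207031, 10.158583641052246), 76.13728332519531)
[0.46600857 0.17813805] 76.2648218388589
vA [0.75799953 0.03819355 0.03      ]
vB [ 0.73540815 -0.03038561  0.03      ]
nut [0.66863418 0.04196176 0.03      ]
loupe [0.56234126 0.05583545 0.03      ]
vC [0.4925725  0.04011317 0.03      ]
eraser [0.42452507 0.05103327 0.03      ]
```

```bash
cat > go.py <<'E'
from h import *
import sys
# go.py x y z yaw_of_tool_y(deg) : tool-frame shift and turn from measured pose
def delta(x,y,z,yaw,o=None):
    o=o or ctrl.get_obs(); Rm=rot(o["eef_rot"])
    a=np.radians(yaw); ty=np.array([np.cos(a),np.sin(a),0]); tz=np.array([0,0,-1.]); tx=np.cross(ty,tz)
    Rt=R.from_matrix(np.c_[tx,ty,tz]); d=Rm.inv().apply(np.array([x,y,z])-o["eef_pos"])*1000
    rv=(Rm.inv()*Rt).as_rotvec(); print(np.round(o["time_s"],2),"shift",np.round(d,1),"turn",np.round(rv,4)); return d,rv
if __name__=="__main__": delta(*map(float,sys.argv[1:]))
E
python3 go.py .443 .08 .2 -13.6
```

```text
0.25 shift [-406.5 -381.2   -8.1] turn [-8.0000e-04  5.0000e-04  1.5424e+00]
```

Call:
{"fn": "step_arm", "kwargs": {
  "targets": "-40 -38 -8 0 0 0.15; -80 -76 -8 0 0 0.30; -120 -114 -8 0 0 0.45; -160 -152 -8 0 0 0.60; -200 -190 -8 0 0 0.75; -240 -228 -8 0 0 0.90; -280 -266 -8 0 0 1.05; -320 -304 -8 0 0 1.20",
  "grip": 100
}}

```text
time_s: 1.25
eef_pos: [0.3807, 0.1759, 0.2004]
eef_rot: [0.0, 0.671, 0.742, 0.0]
wrist_force: [0.8, 0.5, -0.4]
opening: 1.003
```

```bash
python3 go.py .443 .08 .2 -13.6
```

```text
1.25 shift [-101.6   52.4    0.4] turn [ 1.000e-03 -3.000e-04  3.375e-01]
```

Call:
{"fn": "step_arm", "kwargs": {
  "targets": "-34 18 0 0 0 0.115; -68 35 0 0 0 0.23; -102 52 0 0 0 0.338; -102 52 0 0 0 0.338; -102 52 0 0 0 0.338"
}}

```text
time_s: 1.88
eef_pos: [0.4419, 0.0818, 0.1999]
eef_rot: [-0.0, 0.784, 0.62, -0.0]
wrist_force: [-0.2, 0.0, 0.9]
opening: 0.996
```

```bash
python3 - <<'E'
from h import *
o=ctrl.get_obs();print(o["eef_pos"],o["eef_rot"],o["q"],o["wrist_force"])
c=optics.camera("wrist");crop(c,0,0,512,384,1.5,"w1.png");print(c["xyz"],rot(c["orientation"]).as_matrix().round(3))
c=optics.camera("top");crop(c,220,110,170,150,4.7,"t1.png")
E
```

```text
[0.44187866 0.08179412 0.19986445] [-4.19071367e-04  7.84313427e-01  6.20364609e-01 -1.57738069e-04] [-8.25289004e-02 -1.17948702e-01  1.89816177e+00  4.05619692e-04
  1.36218243e+00  1.49768114e-01] [-0.21068898  0.0084769   0.88833131]
[0.46025625 0.15313107 0.38092266] [[ 0.973  0.221  0.068]
 [-0.232  0.931  0.283]
 [-0.    -0.291  0.957]]
```

View pics/w1.png

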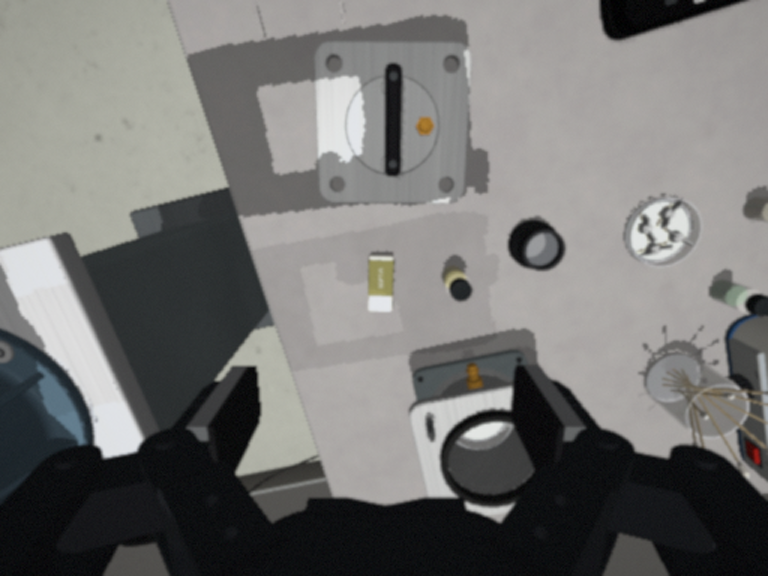

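```bash
cat > holes.py <<'E'
from h import *
def blob(c,u,v,r=8,dark=True,big=8):
    g=cv2.resize(c["image"].mean(2).astype(np.float32),None,fx=big,fy=big,interpolation=cv2.INTER_CUBIC); g=cv2.GaussianBlur(g,(0,0),4)
    x,y=int((u+.5)*big),int((v+.5)*big);R_=int(r*big); s=g[y-R_:y+R_,x-R_:x+R_]; s=s if dark else -s
    lo,hi=s.min(),np.median(s); m=(s<(lo+hi)/2).astype(np.uint8)
    n,l,st,ce=cv2.connectedComponentsWithStats(m); k=l[np.unravel_index(s.argmin(),s.shape)]
    return (np.array(ce[k])+[x-R_,y-R_]+.5)/big-.5, st[k,4]/big**2
E
python3 - <<'E'
from holes import *
c=optics.camera("wrist"); W=[]
for u,v in [(333,63),(452,64),(337,185),(447,185)]:
    p,a=blob(c,u/1.5,v/1.5,6); w=plane(c,*p,.008); W.append(w); print(p*1.5,a,w)
W=np.array(W); print("ctr",W.mean(0)); d=lambda i,j:W[j]-W[i]
for i,j in [(0,1),(2,3),(2,0),(3,1)]: e=d(i,j); print(np.linalg.norm(e),np.degrees(np.arctan2(e[1],e[0])))
g=c["image"].mean(2); y0,y1,x0,x1=38,122,252,274; ys,xs=np.where(g[y0:y1,x0:x1]<45); p=np.c_[xs+x0,ys+y0]
V=np.array([plane(c,*q,.055)[:2] for q in p]); print(cv2.minAreaRect((V*1000).astype(np.float32)))
for n,(u,v,z) in dict(eraser=(381,282,.013),vC=(460,288,.051),loupe=(538,243,.034),nut=(662,230,.013)).items(): print(n,plane(c,u/1.5,v/1.5,z))
E
```

```text
[331.2221146   58.50321166] 19.15625 [0.4362601  0.23623439 0.008     ]
[453.80022649  59.00327498] 15.953125 [0.52904139 0.21390141 0.008     ]
[333.81490385 184.57190011] 27.21875 [0.41298961 0.14363699 0.008     ]
[449.09052595 185.58287368] 25.140625 [0.5073796  0.12042869 0.008     ]
ctr [0.47141768 0.17855037 0.008     ]
0.09543127760545285 -13.533954787132878
0.09720132178580461 -13.813680063775376
0.09547666404922049 75.89322626946452
0.09594989588368658 76.95234401025724
((471.1736145019531, 176.90113830566406), (71.31768798828125, 8.702459335327148), 76.7397689819336)
eraser [0.43215301 0.05284292 0.013     ]
vC [0.49536676 0.04383594 0.051     ]
loupe [0.56602976 0.06123306 0.034     ]
nut [0.67734492 0.04237834 0.013     ]
```

```bash
python3 go.py .488 -.197 .267 -0.8
```

```text
2.02 shift [-261.4  108.9  -67. ] turn [-1.00e-04 -2.00e-04 -2.17e-01]
```

Call:
{"fn": "step_arm", "kwargs": {
  "targets": "-52 22 -14 0 0 -0.043; -104 44 -28 0 0 -0.087; -156 65 -42 0 0 -0.13; -208 87 -56 0 0 -0.173; -261 109 -67 0 0 -0.217; -261 109 -67 0 0 -0.217; -261 109 -67 0 0 -0.217; -261 109 -67 0 0 -0.217"
}}

```text
time_s: 3.02
eef_pos: [0.488, -0.1958, 0.2668]
eef_rot: [-0.0, 0.712, 0.702, 0.0]
wrist_force: [-0.4, 0.0, 0.1]
opening: 1.003
```

```bash
python3 - <<'E'
from h import *
o=ctrl.get_obs();print(o["eef_pos"],o["eef_rot"],o["wrist_force"])
c=optics.camera("wrist");crop(c,0,0,512,384,1.5,"w2.png");crop(c,180,20,160,120,5,"w2c.png")
E
```

```text
[ 0.48797965 -0.19580912  0.26677267] [-4.21575994e-04  7.12022111e-01  7.02156915e-01  4.69969228e-05] [-0.35447331  0.02706659  0.1138417 ]
```

View pics/w2.png

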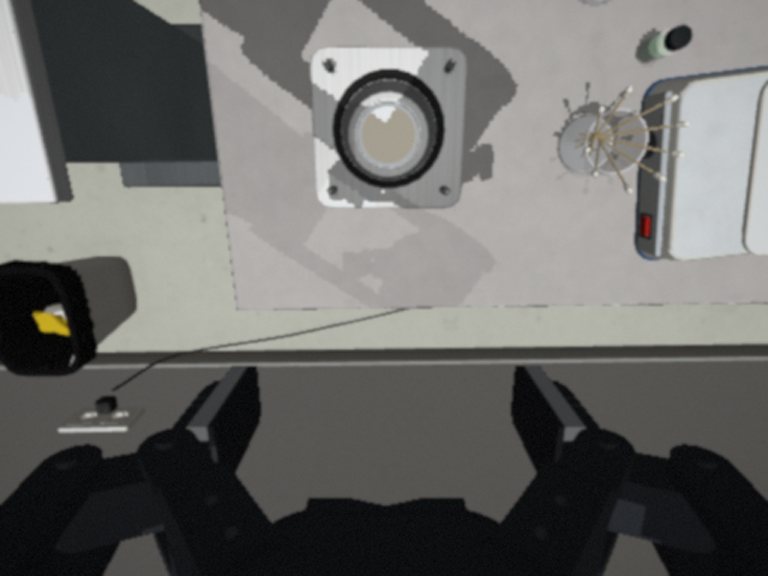

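View pics/w2c.png

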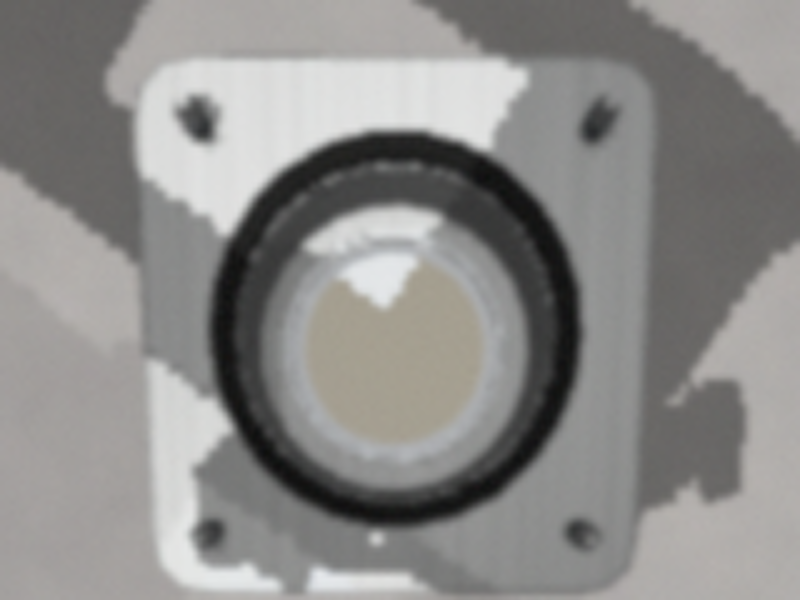

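```bash
python3 - <<'E'
from holes import *
c=optics.camera("wrist")
K=np.array([(134,58),(658,60),(630,594),(161,591)])
def px(k,s=5,o=(180,20)): return (np.array(k)+.5)/s-.5+o
W=np.array([plane(c,*px(k),.075) for k in K]);print(W.round(4),"\nctr",W.mean(0))
for i in range(4): e=W[(i+1)%4]-W[i];print(np.linalg.norm(e),np.degrees(np.arctan2(e[1],e[0])))
g=c["image"].mean(2).astype(np.float32)[20:140,180:340]; g=cv2.resize(g,None,fx=5,fy=5,interpolation=cv2.INTER_CUBIC)
for th in(50,70):
  m=(g<th).astype(np.uint8); cs,_=cv2.findContours(m,cv2.RETR_EXTERNAL,cv2.CHAIN_APPROX_NONE); k=max(cs,key=cv2.contourArea); 
  V=np.array([plane(c,*px(q),.0845)[:2] for q in k[:,0,:]])
  h=cv2.convexHull((V*1000).astype(np.float32)); print(cv2.fitEllipse(h), cv2.minEnclosingCircle(h))
# studs: tops are blunt noses at z=.105, bases at .075
for n,t,b in [("TL",(185,103),(207,130)),("TR",(612,100),(592,135)),("BL",(215,530),(205,535)),("BR",(575,528),(595,540))]:
    print(n,plane(c,*px(t),.105),plane(c,*px(b),.075))
E
```

```text
[[ 0.4331 -0.0387  0.075 ]
 [ 0.5546 -0.0409  0.075 ]
 [ 0.5523 -0.1633  0.075 ]
 [ 0.4319 -0.1607  0.075 ]] 
ctr [ 0.4929738  -0.10088361  0.075     ]
0.12149986440028132 -1.063874514800277
0.12233196541903178 -91.0868947918626
0.12035058587847391 178.76591772628421
0.1219793981942102 89.45313062291545
((492.6972351074219, -100.70824432373047), (86.1674575805664, 86.82711791992188), 130.2016143798828) ((492.76165771484375, -100.75895690917969), 43.57807159423828)
((492.66607666015625, -100.779541015625), (87.15217590332031, 87.88906860351562), 125.03275299072266) ((492.69354248046875, -100.74420928955078), 44.06229782104492)
TL [ 0.44809275 -0.05421958  0.105     ] [ 0.4492484  -0.05401826  0.075     ]
TR [ 0.53983745 -0.05503147  0.105     ] [ 0.53969508 -0.05645308  0.075     ]
BL [ 0.45007158 -0.14376446  0.105     ] [ 0.44395497 -0.1468156   0.075     ]
BR [ 0.53394924 -0.14458626  0.105     ] [ 0.54291468 -0.14956115  0.075     ]
```

```bash
python3 go.py .4695 .1775 .13 -13.5
```

```text
3.12 shift [373.3 -23.8 137.1] turn [-2.000e-04 -3.000e-04  2.216e-01]
```

Call:
{"fn": "step_arm", "kwargs": {
  "targets": "47 -3 0 0 0 0.03; 95 -6 0 0 0 0.06; 145 -9 10 0 0 0.09; 195 -12 35 0 0 0.12; 245 -16 65 0 0 0.15; 295 -19 95 0 0 0.18; 340 -22 120 0 0 0.20; 373 -24 137 0 0 0.222"
}}

```text
time_s: 4.12
eef_pos: [0.4685, 0.1783, 0.1289]
eef_rot: [-0.0, 0.785, 0.619, -0.0]
wrist_force: [-0.2, -0.5, -0.6]
opening: 0.999
```

```bash
python3 go.py .4695 .1775 .0295 -13.5;python3 go.py .4695 .1775 .13 -13.5; python3 - <<'E'
from h import *
c=optics.camera("wrist");crop(c,0,0,512,384,1.5,"w3.png")
E
```

```text
4.12 shift [-0.5  1.3 99.4] turn [-0.0011  0.0002 -0.0004]
4.12 shift [-0.5  1.1 -1.1] turn [-0.0011  0.0002 -0.0004]
```

View pics/w3.png

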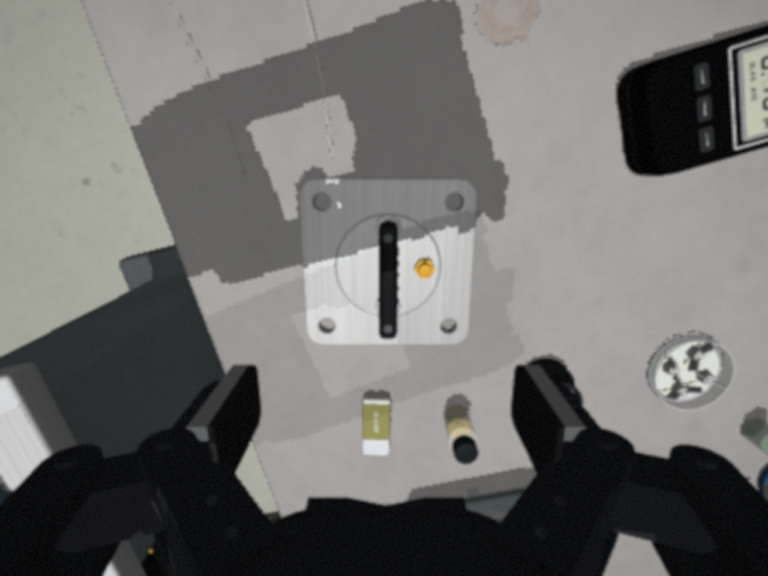

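Call:
{"fn": "step_arm", "kwargs": {
  "targets": "0 1 30 0 0 0; 0 1 60 0 0 0; 0 1 80 0 0 0; 0 1 92 0 0 0; 0 1 99 0 0 0; 0 1 99 0 0 0; 0 1 99 0 0 0"
}}

```text
time_s: 5.05
eef_pos: [0.4717, 0.1755, 0.0318]
eef_rot: [0.0, 0.786, 0.618, 0.001]
wrist_force: [-0.3, -0.3, 1.0]
opening: 1.003
```

```bash
python3 go.py .4695 .1775 .0295 -13.5; python3 - <<'E'
from h import *
c=optics.camera("wrist");crop(c,0,0,512,384,1.5,"w4.png");c=optics.camera("scene");crop(c,150,180,160,120,5,"s4.png")
print(ctrl.get_obs()["wrist_force"])
E
```

```text
5.05 shift [ 1.4 -2.6  2.3] turn [ 0.0013 -0.0005 -0.0024]
[-0.09614785 -0.47627486  0.73943507]
```

View pics/w4.png

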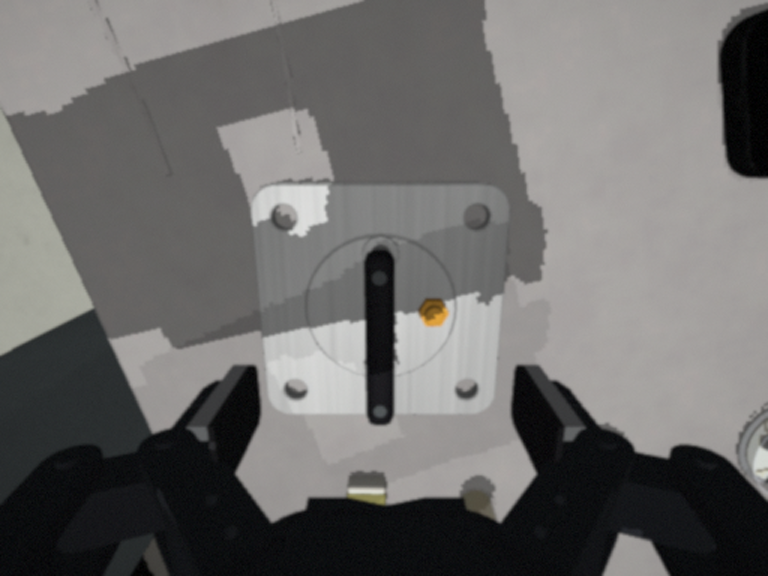

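View pics/s4.png

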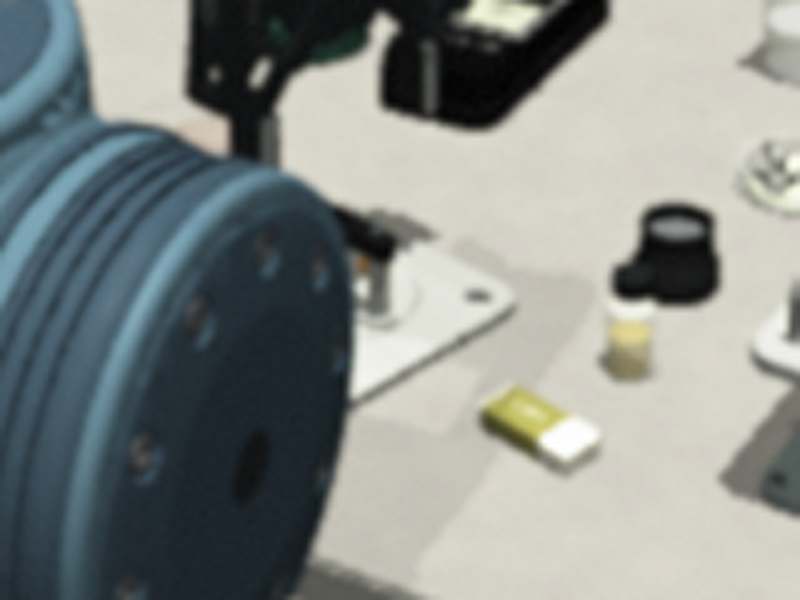

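```bash
python3 - <<'E'
from h import *
for i in range(3):
    o=ctrl.get_obs();c=optics.camera("wrist")
    p=np.array(o["eef_pos"]); print(p,"tcp px",proj(c,p)*1.5,"grasp px",proj(c,p+[0,0,.019])*1.5, c["xyz"]-p)
g=c["image"].mean(2); y0,y1,x0,x1=166,283,240,266; ys,xs=np.where(g[y0:y1,x0:x1]<45); q=np.c_[xs+x0,ys+y0]
V=np.array([plane(c,*k,.055)[:2] for k in q]); print(cv2.minAreaRect((V*1000).astype(np.float32)))
print([plane(c,u/1.5,v/1.5,.008) for u,v in [(285,216),(476,216),(466,388),(296,388)]], np.mean([plane(c,u/1.5,v/1.5,.008) for u,v in [(285,216),(476,216),(466,388),(296,388)]],0))
E
```

```text
[0.47169816 0.17550234 0.03179512] tcp px [382.4488899  329.36654048] grasp px [382.2321237  346.90104482] [0.0184215  0.07130708 0.18109234]
[0.4715921  0.1754923  0.03169476] tcp px [382.42910312 329.35099734] grasp px [382.20234232 346.88657042] [0.01846274 0.07130233 0.18109015]
[0.47148936 0.17546306 0.03159718] tcp px [382.45340372 329.3857419 ] grasp px [382.21954403 346.92934417] [0.01849478 0.07131988 0.18106888]
((471.6743469238281, 180.25830078125), (73.94801330566406, 10.541359901428223), 76.5804214477539)
[array([0.43814898, 0.2329718 , 0.008     ]), array([0.52575554, 0.21157398, 0.008     ]), array([0.50436375, 0.12290156, 0.008     ]), array([0.41623818, 0.14448298, 0.008     ])] [0.47112661 0.17798258 0.008     ]
```

Call:
{"fn": "step_arm", "kwargs": {
  "targets": "2 -2 2 0 0 0; 3 -2.5 2 0 0 0; 3 -2.5 2 0 0 0; 3 -2.5 2 0 0 0"
}}

```text
time_s: 5.8
eef_pos: [0.4693, 0.179, 0.0291]
eef_rot: [-0.0, 0.786, 0.618, -0.0]
wrist_force: [0.6, 0.8, -0.8]
opening: 0.996
```

```bash
python3 go.py .4695 .1785 .0295 -13.5; python3 - <<'E'
from h import *
c=optics.camera("wrist");crop(c,0,0,512,384,1.5,"w5.png")
E
```

```text
5.8 shift [-0.4  0.3 -0.4] turn [-0.      0.     -0.0023]
```

View pics/w5.png

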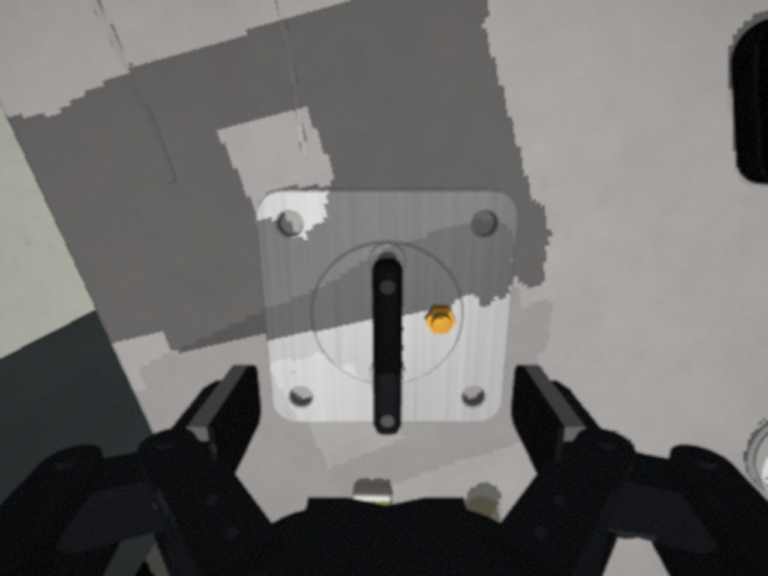

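Call:
{"fn": "step_arm", "kwargs": {
  "targets": "0 0 0 0 0 0; 0 0 0 0 0 0; 0 0 0 0 0 0; 0 0 0 0 0 0; 0 0 0 0 0 0; 0 0 0 0 0 0",
  "grip": 0
}}

```text
time_s: 6.6
eef_pos: [0.4693, 0.1789, 0.0291]
eef_rot: [-0.0, 0.786, 0.618, -0.0]
wrist_force: [-0.8, -0.5, -0.5]
opening: -0.001
```

```bash
python3 - <<'E'
from h import *
o=ctrl.get_obs(); print({k:np.round(v,4) for k,v in o.items()})
c=optics.camera("wrist");crop(c,0,0,512,384,1.5,"w6.png")
E
```

```text
{'time_s': np.float64(6.6), 'q': array([ 0.1275,  0.2384,  1.9087, -0.    ,  0.9946,  0.3655]), 'dq': array([ 0.0007,  0.0003,  0.0005, -0.0002, -0.0005, -0.0003]), 'joint_efforts': array([-2.00000e-03, -4.01882e+01, -2.79595e+01, -4.00000e-04,
        7.00000e-04, -1.00000e-04]), 'eef_pos': array([0.4693, 0.1789, 0.0291]), 'eef_rot': array([-0.    ,  0.7861,  0.6182, -0.    ]), 'wrist_force': array([-0.761 , -0.4854, -0.4907]), 'torque': array([ 0.0152, -0.0233, -0.0266]), 'opening': np.float64(-0.0008)}
```

View pics/w6.png

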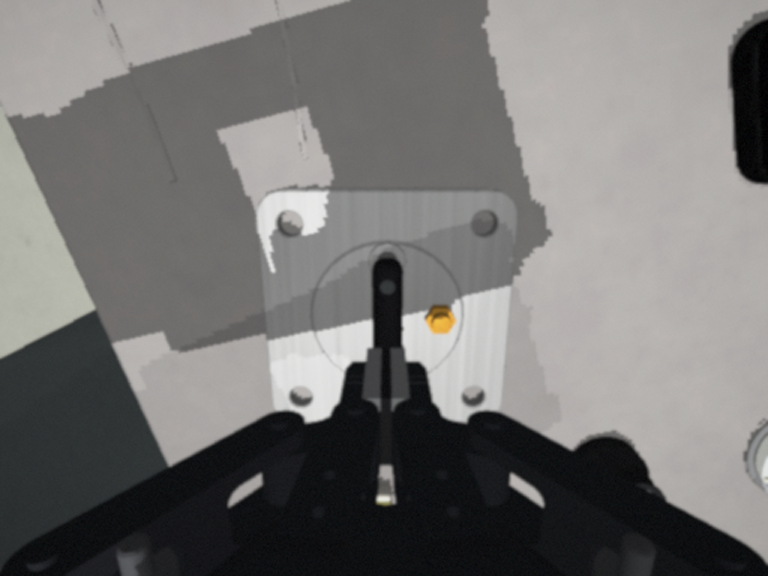

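```bash
python3 - <<'E'
from h import *
c=optics.camera("wrist");crop(c,215,160,90,110,6,"w6c.png")
c=optics.camera("scene");crop(c,150,150,130,110,6,"s6.png")
E
```

```text
(no output)
```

View pics/w6c.png

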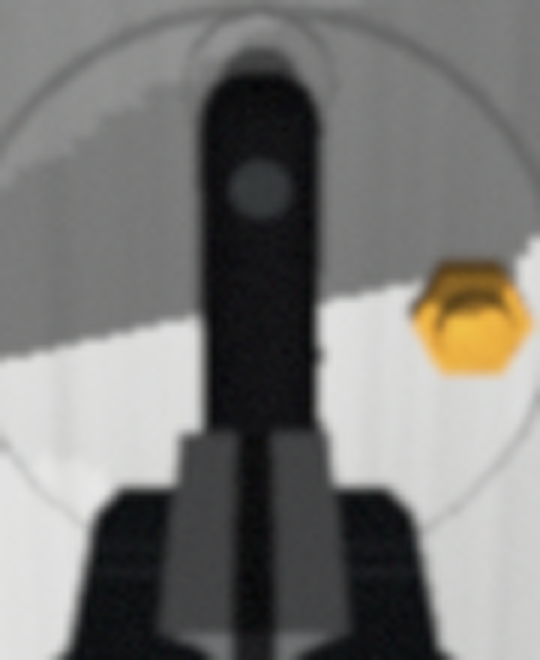

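View pics/s6.png

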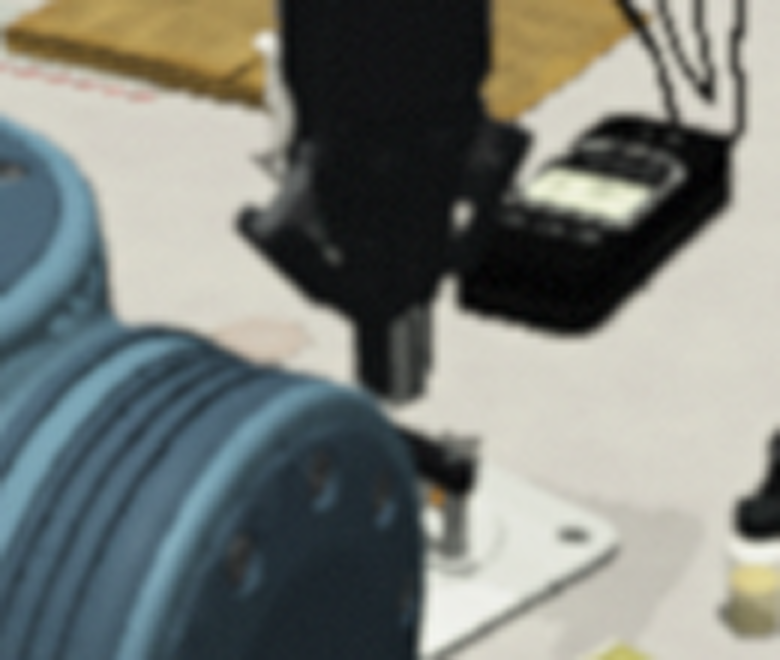

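```bash
python3 - <<'E'
from h import *
o=ctrl.get_obs();c=optics.camera("wrist");p=o["eef_pos"];Rm=rot(o["eef_rot"]);s=optics.camera("scene")
for dz in (0,-.013,-.019,-.03,-.04):
    print(dz,"wrist",(proj(c,p+Rm.apply([.011,0,dz])))*1.5,(proj(c,p+Rm.apply([-.011,0,dz])))*1.5,"scene6",(proj(s,p+Rm.apply([.0,0,dz]))-[150,150])*6)
L=np.array([.4693,.1785,0]); a=np.radians(-13.5)
for y in(.038,-.038): print("bar end", (proj(s,L+[-y*np.sin(a),y*np.cos(a),.055])-[150,150])*6, (proj(s,L+[-y*np.sin(a),y*np.cos(a),.041])-[150,150])*6)
print("vial/hole check",(proj(s,L+[.046*np.cos(a)+.046*np.sin(a)*1,.046*np.sin(a)-.046*np.cos(a),.008])-[150,150])*6)
E
```

```text
0 wrist [382.38124408 306.33999919] [382.54230847 351.61321477] scene6 [393.62922798 494.25195395]
-0.013 wrist [382.19027398 316.58302758] [382.36873557 364.53954023] scene6 [392.8669159  464.30784941]
-0.019 wrist [382.09288718 321.80654563] [382.28052004 371.10912959] scene6 [392.5123838  450.38160278]
-0.03 wrist [381.89650181 332.34003257] [382.10324062 384.31148651] scene6 [391.85793259 424.67434199]
-0.04 wrist [381.6945531  343.17191878] [381.92178703 397.82470282] scene6 [391.25789556 401.10450477]
bar end [323.61348451 399.0200527 ] [324.8036081  431.10743925]
bar end [465.59809269 471.83628588] [466.02342637 504.91339605]
vial/hole check [568.70164335 540.42690147]
```

Call:
{"fn": "step_arm", "kwargs": {
  "targets": "0 0 0 0 0 0; 0 0 0 0 0 0; 0 0 0 0 0 0; 0 0 0 0 0 0; 0 0 0 0 0 0; 0 0 10 0 0 0; 0 0 20 0 0 0; 0 0 20 0 0 0",
  "grip": 100
}}

```text
time_s: 7.85
eef_pos: [0.4681, 0.1787, 0.0076]
eef_rot: [-0.001, 0.786, 0.618, -0.001]
wrist_force: [-0.4, 0.8, -0.5]
opening: 1.001
```

```bash
python3 - <<'E'
from h import *
o=ctrl.get_obs();print(o["eef_pos"],o["wrist_force"],o["opening"])
c=optics.camera("wrist");crop(c,140,150,240,160,3.3,"w7.png")
c=optics.camera("scene");crop(c,150,150,130,110,6,"s7.png")
E
```

```text
[0.46805318 0.17874848 0.00764621] [-0.36113479  0.81807003 -0.4775791 ] 1.0014353507086002
```

View pics/w7.png

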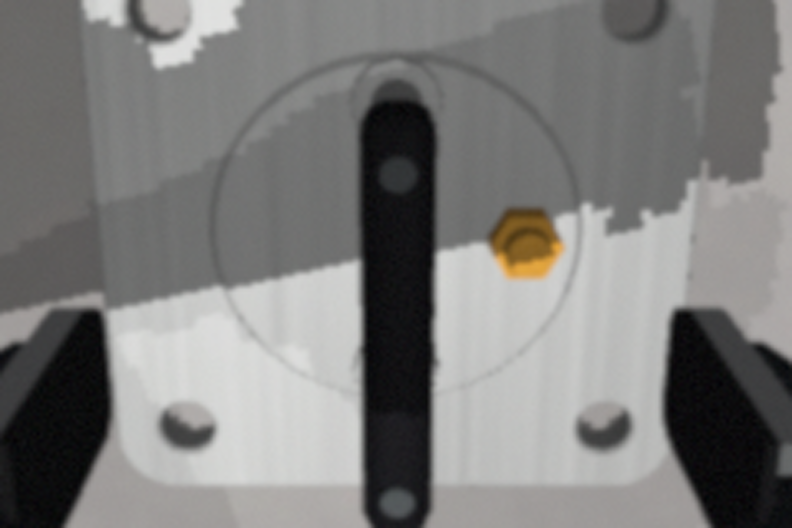

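View pics/s7.png

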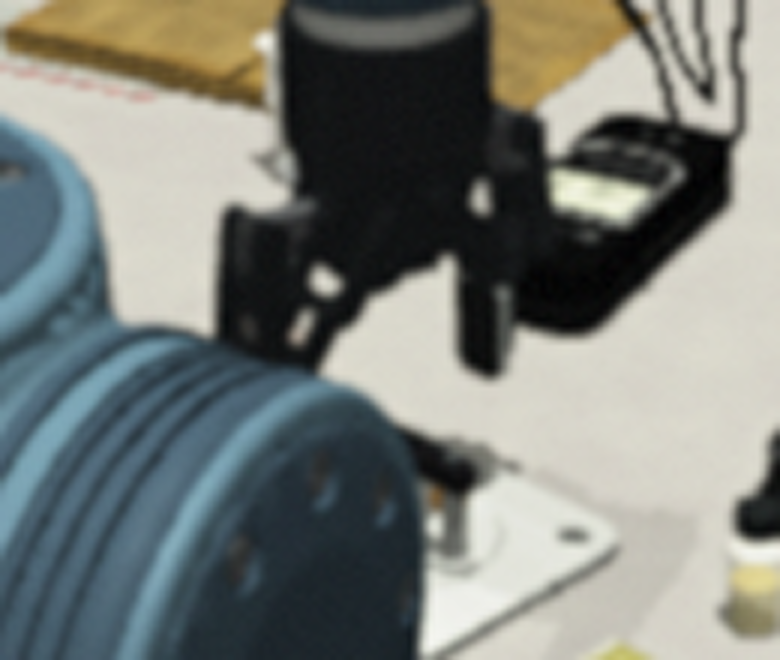

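Call:
{"fn": "step_arm", "kwargs": {
  "targets": "0 1 7 0 0 0; 0 1 14 0 0 0; 0 1 20 0 0 0; 0 1 20 0 0 0; 0 1 20 0 0 0"
}}

```text
time_s: 8.57
eef_pos: [0.4704, 0.1787, -0.0109]
eef_rot: [0.0, 0.786, 0.618, 0.0]
wrist_force: [-0.4, -0.8, 0.6]
opening: 1.001
```

```bash
python3 - <<'E'
from h import *
o=ctrl.get_obs();print(o["eef_pos"],o["wrist_force"],o["opening"])
c=optics.camera("wrist");crop(c,140,150,240,160,3.3,"w8.png")
c=optics.camera("scene");crop(c,150,150,130,110,6,"s8.png")
E
```

```text
[ 0.47042161  0.17872866 -0.0108805 ] [-0.4378181  -0.76247443  0.64682751] 1.001187074039218
```

View pics/w8.png

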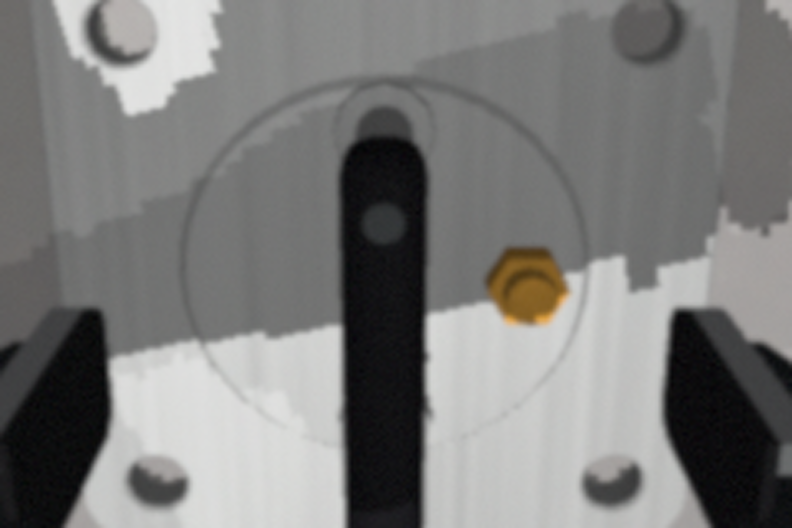

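View pics/s8.png

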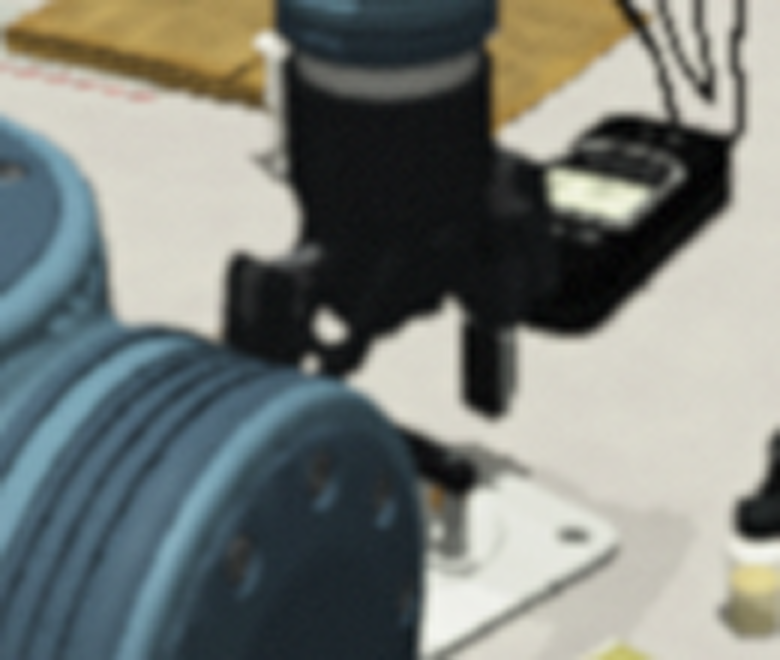

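```bash
python3 - <<'E'
from h import *
s=optics.camera("scene"); L=np.array([.4693+.05*.972,.1787-.05*.233,0])
for z in(.02,.03,.04,.05,.06,.07): print(z,(proj(s,L+[0,0,z])-[150,150])*6)
E
```

```text
0.02 [488.85825795 465.0386878 ]
0.03 [488.66145243 442.67917773]
0.04 [488.46311166 420.14524357]
0.05 [488.2632176  397.43483631]
0.06 [488.06175192 374.54587475]
0.07 [487.85869602 351.47624483]
```

Call:
{"fn": "step_arm", "kwargs": {
  "targets": "0 0 2 0 0 0; 0 0 2 0 0 0; 0 0 2 0 0 0; 0 0 2 0 0 0; 0 0 2 0 0 0; 0 0 2 0 0 0; 0 0 2 0 0 0",
  "grip": 0
}}

```text
time_s: 9.6
eef_pos: [0.4705, 0.1788, -0.0127]
eef_rot: [0.0, 0.786, 0.618, 0.0]
wrist_force: [-1.0, -0.1, 2.7]
opening: 0.125
```

```bash
python3 - <<'E'
from h import *
o=ctrl.get_obs();print(o["eef_pos"],o["wrist_force"],o["torque"],o["opening"])
c=optics.camera("wrist");crop(c,0,0,512,384,1.5,"w9.png")
c=optics.camera("scene");crop(c,150,150,130,110,6,"s9.png")
E
```

```text
[ 0.47046326  0.17875015 -0.01273262] [-1.01642383 -0.13733828  2.66752469] [-0.03644497  0.08354733  0.03106337] 0.12549146747174106
```

View pics/w9.png

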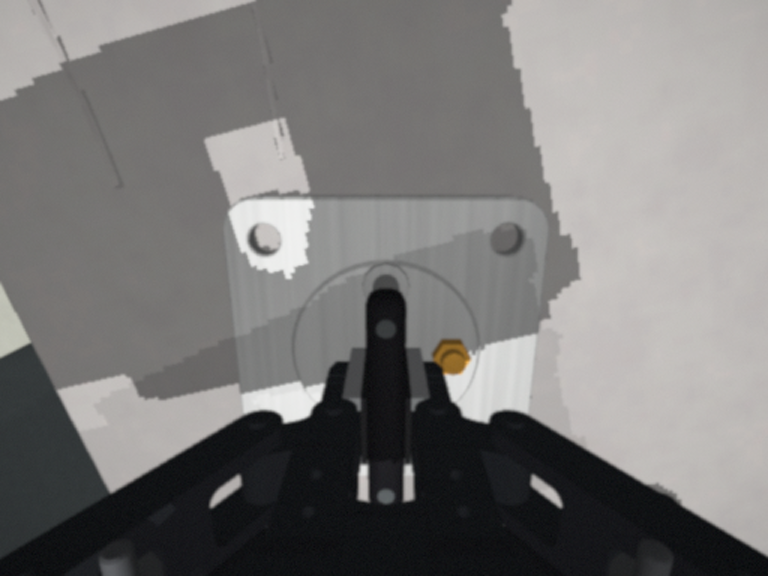

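View pics/s9.png

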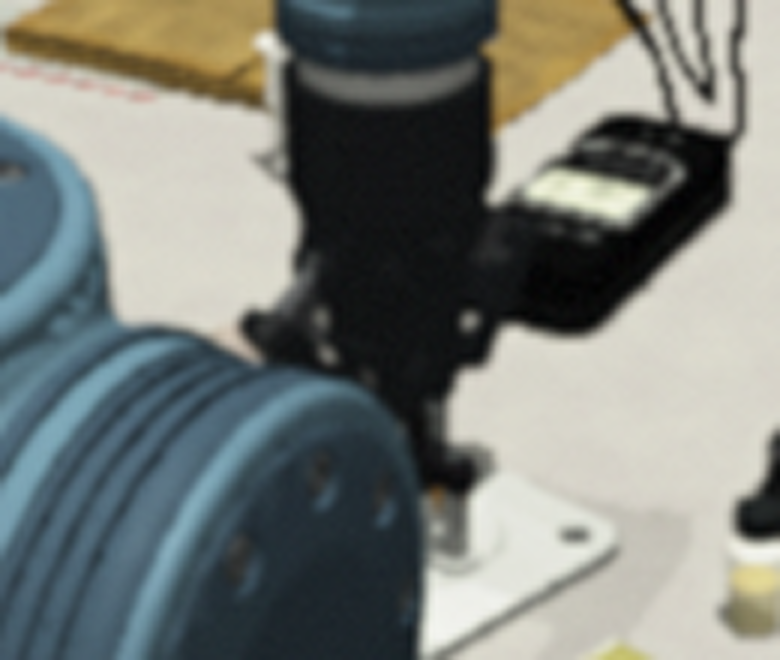

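Call:
{"fn": "step_arm", "kwargs": {
  "targets": "0 0 -8 0 0 0; 0 0 -20 0 0 0; 0 0 -40 0 0 0; 0 0 -65 0 0 0; 0 0 -90 0 0 0; 0 0 -115 0 0 0; 0 0 -130 0 0 0; 0 0 -130 0 0 0"
}}

```text
time_s: 10.7
eef_pos: [0.4712, 0.1788, 0.1183]
eef_rot: [0.001, 0.786, 0.618, 0.001]
wrist_force: [1.0, -0.6, -3.3]
opening: 0.132
```

```bash
python3 go.py .4924 -.0997 .123 -0.9; python3 - <<'E'
from h import *
o=ctrl.get_obs();print(o["eef_pos"],o["wrist_force"],o["torque"],o["opening"])
c=optics.camera("wrist");crop(c,0,0,512,384,1.5,"w10.png")
c=optics.camera("scene");crop(c,150,130,180,140,4.4,"s10.png")
E
```

```text
10.7 shift [-265.7   86.3   -4.7] turn [ 0.0025 -0.0006 -0.2223]
[0.47117579 0.17883706 0.11830791] [ 1.00915035 -0.56401609 -3.34887185] [ 0.01206124 -0.04963038 -0.00727289] 0.13203265631551114
```

View pics/w10.png

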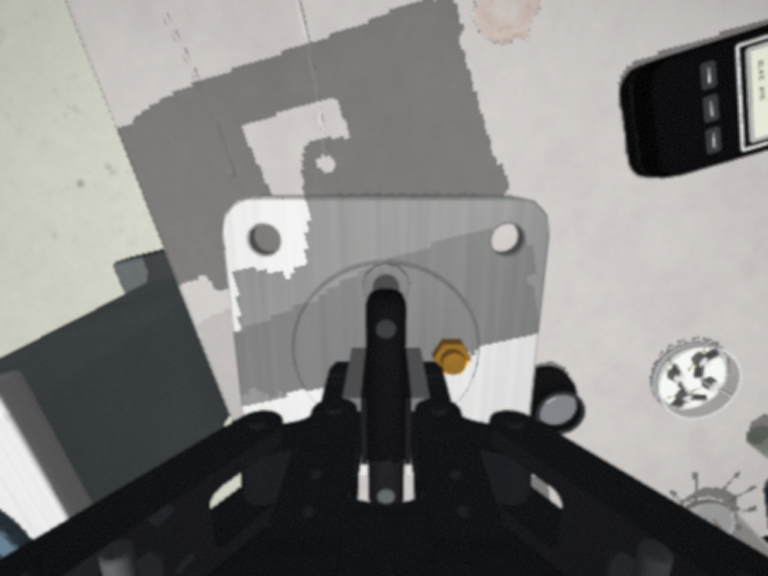

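View pics/s10.png

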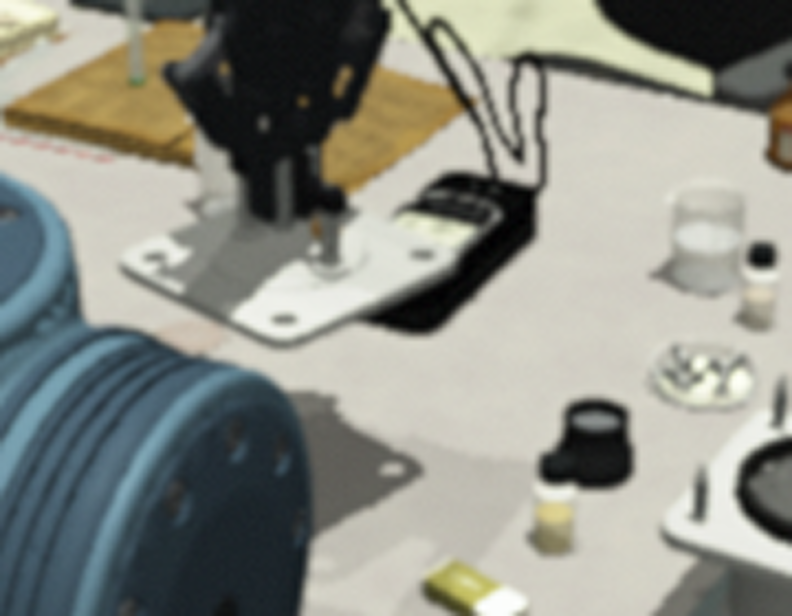

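```bash
python3 - <<'E'
from h import *
o=ctrl.get_obs();c=optics.camera("wrist");p=o["eef_pos"];Rm=rot(o["eef_rot"])
for dz in(.0177,.0207,.0237):
    A,B=[plane(c,u/1.5,v/1.5,p[2]+dz) for u,v in[(264.5,238.5),(507,238.5)]]
    d=B-A; n=np.linalg.norm(d); d/=n; yl=np.array([-d[1],d[0],0]); m=(A+B)/2-.046*yl
    print(dz,n,np.degrees(np.arctan2(d[1],d[0])),m,"in tool",Rm.inv().apply(m-p)*1000)
E
```

```text
0.0177 0.09277223407815964 -13.709212591276911 [0.47078993 0.17690972 0.1340961 ] in tool [ -1.39721144   1.41858222 -17.70089662]
0.0207 0.09106793974496037 -13.709212591276902 [0.47091612 0.17743097 0.1370961 ] in tool [ -0.86210026   1.41524475 -20.70110966]
0.0237 0.08936364541176109 -13.70921259127691 [0.47104232 0.17795223 0.1400961 ] in tool [ -0.32698908   1.41190728 -23.7013227 ]
```

```bash
python3 go.py .4918 -.0998 .123 -0.9
```

```text
10.85 shift [-265.2   87.4   -7. ] turn [-0.0019  0.0005 -0.2223]
```

Call:
{"fn": "step_arm", "kwargs": {
  "targets": "-20 6 -3 0 0 -0.02; -60 20 -6 0 0 -0.06; -105 35 -7 0 0 -0.10; -150 50 -7 0 0 -0.14; -195 65 -7 0 0 -0.18; -235 78 -7 0 0 -0.21; -265 87 -7 0 0 -0.222; -265 87 -7 0 0 -0.222"
}}

```text
time_s: 11.85
eef_pos: [0.4918, -0.1012, 0.123]
eef_rot: [-0.001, 0.714, 0.7, -0.0]
wrist_force: [-0.2, 0.2, -3.4]
opening: 0.129
```

Call:
{"fn": "step_arm", "kwargs": {
  "targets": "0 0 0 0 0 0; 0 0 0 0 0 0; 0 0 0 0 0 0"
}}

```text
time_s: 12.22
eef_pos: [0.4923, -0.0984, 0.124]
eef_rot: [-0.0, 0.712, 0.702, -0.0]
wrist_force: [-0.3, 0.2, -3.1]
opening: 0.126
```

```bash
python3 go.py .4918 -.0998 .123 -0.9; python3 - <<'E'
from h import *
o=ctrl.get_obs();print(o["eef_pos"],o["wrist_force"],o["torque"],o["opening"])
c=optics.camera("wrist");crop(c,0,0,512,384,1.5,"w11.png")
c=optics.camera("scene");crop(c,270,170,140,120,5.5,"s11.png")
c=optics.camera("top");crop(c,300,170,100,80,7,"t11.png")
E
```

```text
12.22 shift [-1.4 -0.5  1. ] turn [-0.0002 -0.0002  0.001 ]
[ 0.4923375  -0.09843242  0.12397199] [-0.30417548  0.18496389 -3.06790715] [-0.0413163  -0.02270683 -0.04708965] 0.1262819421338553
```

View pics/w11.png

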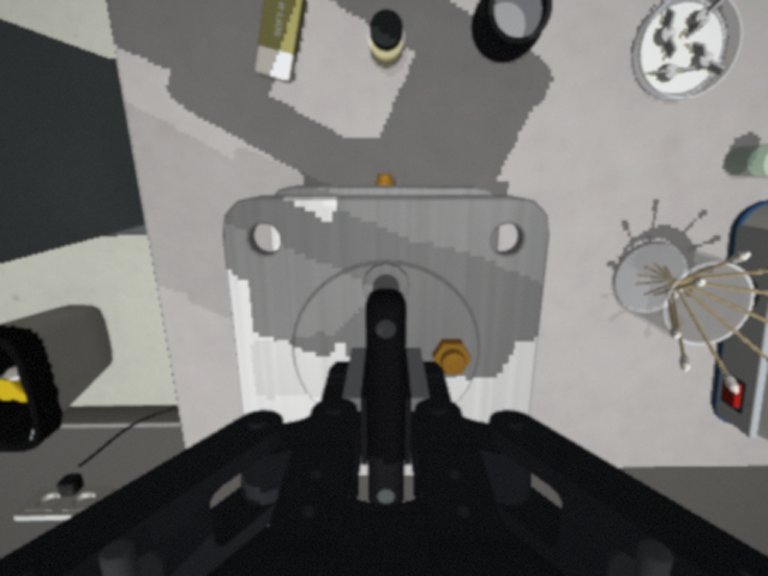

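View pics/s11.png

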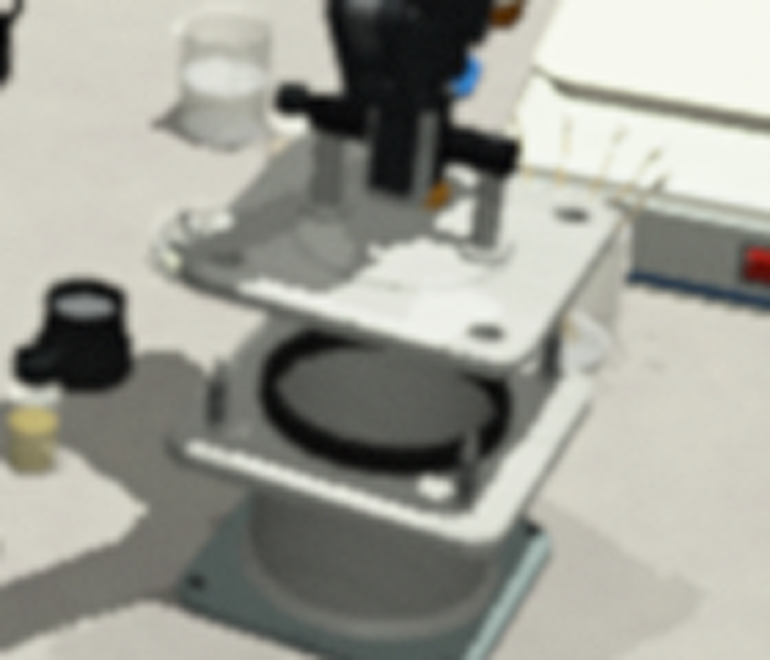

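View pics/t11.png

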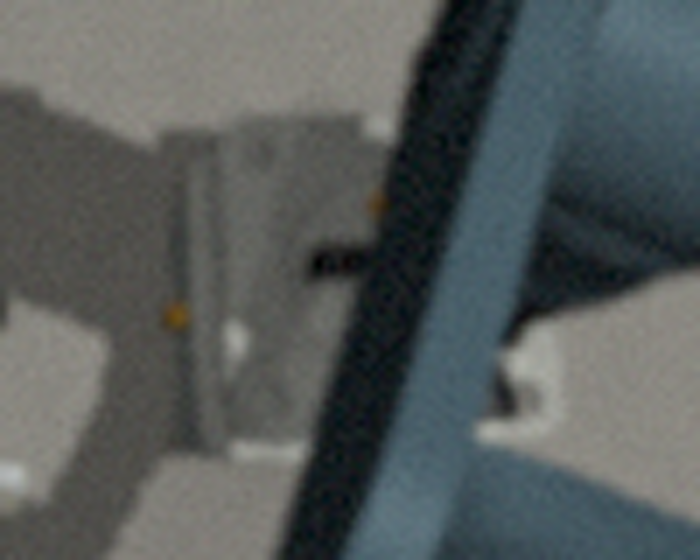

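```bash
python3 - <<'E'
from h import *
s=optics.camera("scene"); o=ctrl.get_obs(); p=o["eef_pos"]; print(p)
f=lambda u,v,z: plane(s,(u+.5)/5.5-.5+270,(v+.5)/5.5-.5+170,z)
zt=p[2]+.0207
print("lid holes",f(487,331,zt),f(572,213,zt),f(230,258,zt))
print("stud near top",f(471,423,.105),"stud left top",f(217,360,.105))
print("lid bottom corner",f(497,362,zt-.008),"flange corner",f(480,540,.075))
c=optics.camera("wrist"); # edges along y: lid far edge, flange far edge
k=lambda u,v,z:plane(c,u/1.5,v/1.5,z)
print("lid edge y",k(386,197,zt)[1], "flange edge y",k(386,187,.075)[1],"nipple x",k(385,180,.05))
E
```

```text
[ 0.49243248 -0.09896593  0.12413701]
lid holes [ 0.4512464  -0.14347063  0.14483701] [ 0.54475178 -0.14439253  0.14483701] [ 0.45313242 -0.0512497   0.14483701]
stud near top [ 0.45627293 -0.14060627  0.105     ] stud left top [ 0.44989588 -0.05044264  0.105     ]
lid bottom corner [ 0.44714619 -0.14907159  0.13683701] flange corner [ 0.43511973 -0.15392831  0.075     ]
lid edge y -0.03888869837294939 flange edge y -0.039588894134286345 nipple x [ 0.49449956 -0.03718323  0.05      ]
```

Call:
{"fn": "step_arm", "kwargs": {
  "targets": "-1 -0.8 8 0 0 0; -1 -0.8 16 0 0 0; -1 -0.8 24 0 0 0; -1 -0.8 27 0 0 0; -1 -0.8 27 0 0 0; -1 -0.8 27 0 0 0"
}}

```text
time_s: 13.22
eef_pos: [0.4918, -0.1004, 0.0973]
eef_rot: [0.0, 0.713, 0.701, 0.0]
wrist_force: [0.0, 0.2, -3.3]
opening: 0.128
```

```bash
python3 go.py .4918 -.0998 .09 -0.9; python3 - <<'E'
from h import *
o=ctrl.get_obs();print(o["eef_pos"],o["wrist_force"],o["torque"],o["opening"])
c=optics.camera("wrist");crop(c,140,100,240,100,3.3,"w12.png")
c=optics.camera("scene");crop(c,280,190,120,100,6,"s12.png")
E
```

```text
13.22 shift [ 0.6 -0.   7.3] turn [ 0.0004  0.0002 -0.0003]
[ 0.49181541 -0.10044729  0.09732374] [ 0.00622741  0.17332773 -3.3072495 ] [ 0.02880729 -0.00490482  0.00273812] 0.12802463750051557
```

View pics/w12.png

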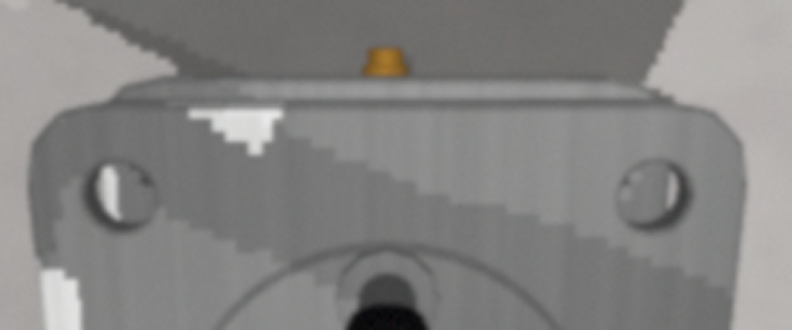

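View pics/s12.png

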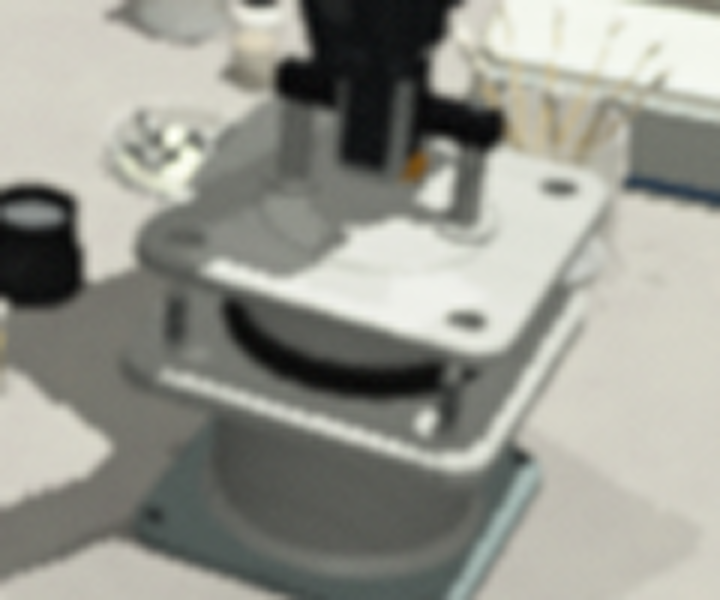

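```bash
python3 - <<'E'
from h import *
c=optics.camera("wrist")
im=c["image"][142:176,:,::-1]; a=np.hstack([im[:,160:196],im[:,320:356]]); a=cv2.resize(a,None,fx=10,fy=10,interpolation=cv2.INTER_CUBIC); cv2.imwrite("pics/w13.png",cv2.convertScaleAbs(a,alpha=1.5))
p=ctrl.get_obs()["eef_pos"]; print(p)
# predicted stud tops from chamber estimate (wrist frame), yaw -.9
a=np.radians(-.95); C=np.array([.4928,-.1008])
for sx in(-1,1):
    d=np.array([np.cos(a)*sx-np.sin(a),np.sin(a)*sx+np.cos(a)])*.046
    for z in(.105,.096): print(sx,z,(proj(c,[*(C+d),z])-[160 if sx<0 else 320-36,142]+.5)*10)
E
```

```text
[ 0.49183088 -0.10041158  0.09740406]
-1 0.105 [211.25021752 124.06809402]
-1 0.096 [247.0515021  101.39798429]
1 0.105 [488.71774905 122.66823938]
1 0.096 [452.98631484 100.07385154]
```

View pics/w13.png

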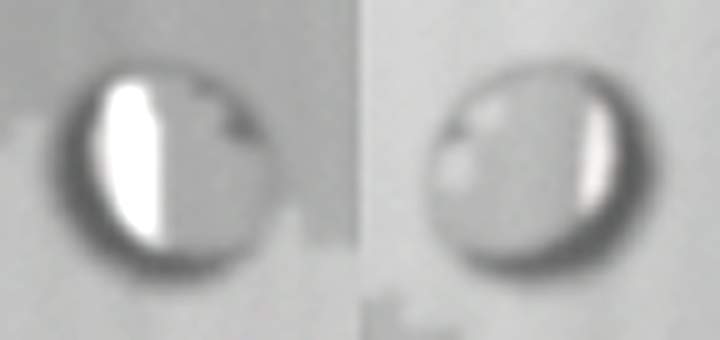

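Call:
{"fn": "step_arm", "kwargs": {
  "targets": "0.4 0 2 0 0 0; 0.4 0 4 0 0 0; 0.4 0 6 0 0 0; 0.4 0 8 0 0 0; 0.4 0 10 0 0 0; 0.4 0 12 0 0 0; 0.4 0 12 0 0 0"
}}

```text
time_s: 14.25
eef_pos: [0.4914, -0.0999, 0.0849]
eef_rot: [-0.0, 0.713, 0.701, -0.0]
wrist_force: [0.1, -0.4, -2.9]
opening: 0.13
```

```bash
python3 go.py .4918 -.0998 .0723 -0.9; python3 - <<'E'
from h import *
o=ctrl.get_obs();print(o["eef_pos"],o["wrist_force"],o["torque"],o["opening"])
c=optics.camera("wrist")
im=c["image"][142:176,:,::-1]; a=np.hstack([im[:,160:196],im[:,320:356]]); a=cv2.resize(a,None,fx=10,fy=10,interpolation=cv2.INTER_CUBIC); cv2.imwrite("pics/w14.png",cv2.convertScaleAbs(a,alpha=1.5))
c=optics.camera("scene");crop(c,280,190,120,100,6,"s14.png")
E
```

```text
14.25 shift [ 0.1  0.4 12.6] turn [-0.0004 -0.0002 -0.0003]
[ 0.49143452 -0.09986939  0.08487617] [ 0.14362197 -0.411472   -2.85495129] [ 0.02211974 -0.00945462  0.0305405 ] 0.1298402091999498
```

View pics/w14.png

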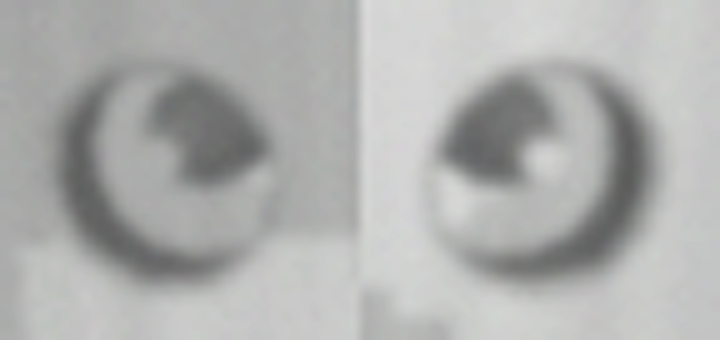

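View pics/s14.png

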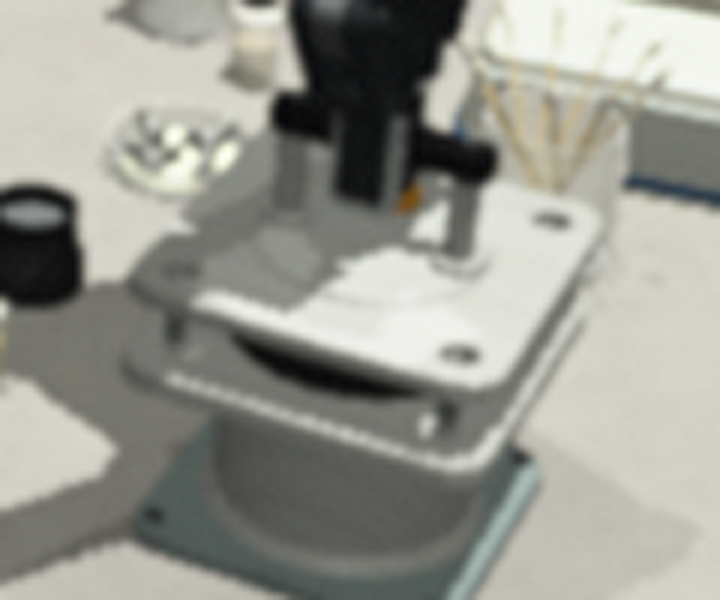

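Call:
{"fn": "step_arm", "kwargs": {
  "targets": "1 0.3 2 0 0 0; 1 0.3 4 0 0 0; 1 0.3 6 0 0 0; 1 0.3 8 0 0 0; 1 0.3 9 0 0 0; 1 0.3 9 0 0 0; 1 0.3 9 0 0 0"
}}

```text
time_s: 15.22
eef_pos: [0.492, -0.099, 0.0762]
eef_rot: [0.0, 0.713, 0.701, 0.0]
wrist_force: [0.4, 0.1, -2.9]
opening: 0.128
```

```bash
python3 go.py .4918 -.0988 .0723 -0.9; python3 - <<'E'
from h import *
o=ctrl.get_obs();print(o["eef_pos"],o["wrist_force"],o["torque"],o["opening"])
c=optics.camera("wrist")
im=c["image"][142:176,:,::-1]; a=np.hstack([im[:,160:196],im[:,320:356]]); a=cv2.resize(a,None,fx=10,fy=10,interpolation=cv2.INTER_CUBIC); cv2.imwrite("pics/w15.png",cv2.convertScaleAbs(a,alpha=1.5))
c=optics.camera("scene");crop(c,280,190,120,100,6,"s15.png")
E
```

```text
15.22 shift [ 0.2 -0.2  3.9] turn [ 0.0001  0.     -0.0003]
[ 0.49196954 -0.09895441  0.07615164] [ 0.43095338  0.09471968 -2.90119287] [ 0.0104522  -0.0191683  -0.02114999] 0.1282433590663333
```

View pics/w15.png

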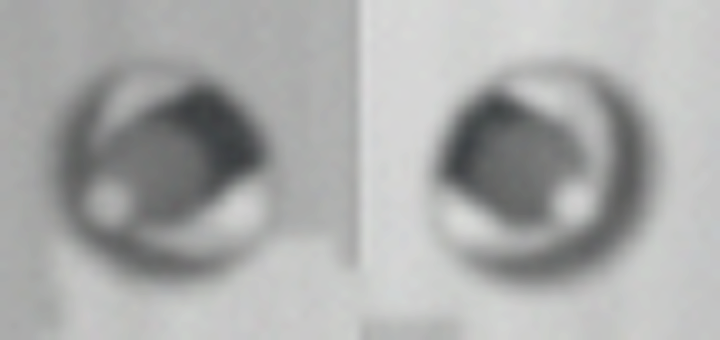

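View pics/s15.png

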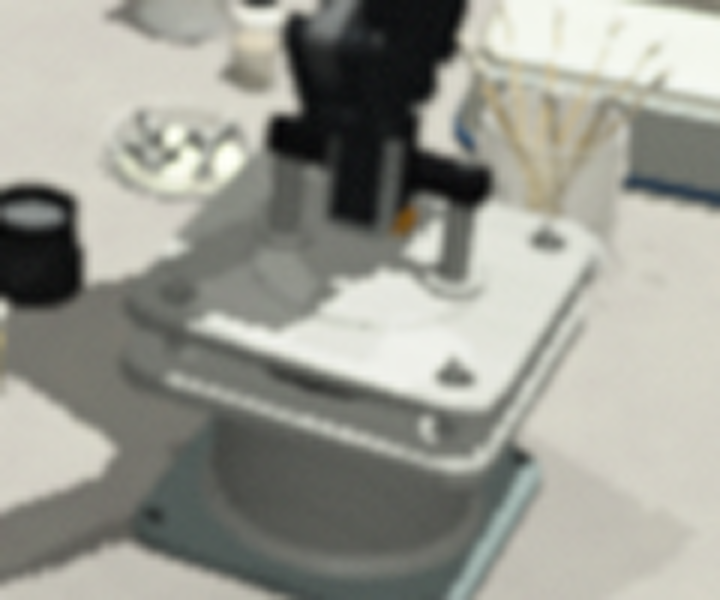

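Call:
{"fn": "step_arm", "kwargs": {
  "targets": "0 0 2 0 0 0; 0 0 3.5 0 0 0; 0 0 5 0 0 0; 0 0 6 0 0 0; 0 0 6 0 0 0; 0 0 6 0 0 0; 0 0 6 0 0 0"
}}

```text
time_s: 16.2
eef_pos: [0.4919, -0.0989, 0.0702]
eef_rot: [-0.0, 0.713, 0.701, -0.0]
wrist_force: [-1.2, 0.2, 0.8]
opening: 0.13
```

```bash
python3 - <<'E'
from h import *
for i in range(4):
    o=ctrl.get_obs();print(o["eef_pos"],o["wrist_force"].round(2),o["torque"].round(3),round(o["opening"],3)); c=optics.camera("wrist")
im=c["image"][142:176,:,::-1]; a=np.hstack([im[:,160:196],im[:,320:356]]); a=cv2.resize(a,None,fx=10,fy=10,interpolation=cv2.INTER_CUBIC); cv2.imwrite("pics/w16.png",cv2.convertScaleAbs(a,alpha=1.5))
E
```

```text
[ 0.49188064 -0.09891708  0.07019398] [-1.24  0.25  0.77] [ 0.094  0.34  -0.01 ] 0.13
[ 0.49190535 -0.09892765  0.0701765 ] [-1.42  0.58  0.56] [0.043 0.323 0.037] 0.127
[ 0.4918788  -0.09890343  0.07015531] [-2.27  0.18  0.47] [0.09  0.291 0.012] 0.128
[ 0.49189032 -0.09890598  0.07015893] [-1.2   0.86  0.28] [0.103 0.333 0.001] 0.127
```

View pics/w16.png

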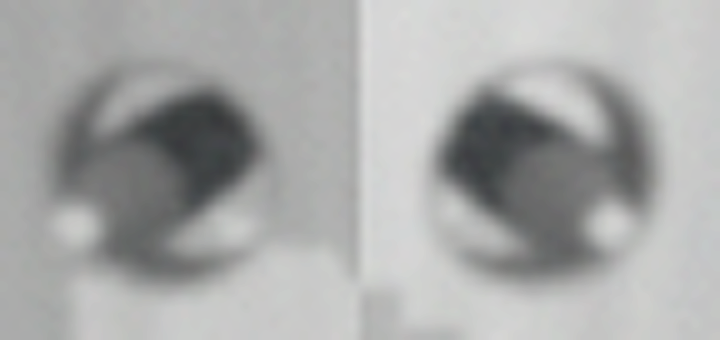

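Call:
{"fn": "step_arm", "kwargs": {
  "targets": "0 -0.3 1 0 0 0; 0 -0.6 2 0 0 0; 0 -0.6 3 0 0 0; 0 -0.6 3 0 0 0; 0 -0.6 3 0 0 0; 0 -0.6 3 0 0 0"
}}

```text
time_s: 17.15
eef_pos: [0.492, -0.099, 0.0677]
eef_rot: [0.001, 0.713, 0.701, 0.0]
wrist_force: [-1.5, 2.3, 6.1]
opening: 0.129
```

```bash
python3 - <<'E'
from h import *
for i in range(4):
    o=ctrl.get_obs();print(o["time_s"],o["eef_pos"],o["wrist_force"].round(2),o["torque"].round(3),round(o["opening"],3)); c=optics.camera("wrist")
E
```

```text
17.15 [ 0.49195134 -0.09895525  0.06772137] [-1.5   2.3   6.05] [0.367 0.219 0.041] 0.129
17.2 [ 0.49195569 -0.09900422  0.06773188] [-0.83  2.49  5.18] [0.397 0.267 0.04 ] 0.128
17.25 [ 0.49195692 -0.09896669  0.06773727] [-0.89  1.37  5.72] [0.347 0.244 0.02 ] 0.129
17.3 [ 0.49193419 -0.09898495  0.0677237 ] [-2.12  2.89  6.48] [ 0.395  0.25  -0.008] 0.127
```

Call:
{"fn": "step_arm", "kwargs": {
  "targets": "0.5 -0.4 0.7 0 0 0; 0.5 -0.4 1.3 0 0 0; 0.5 -0.4 1.3 0 0 0; 0.5 -0.4 1.3 0 0 0; 0.5 -0.4 1.3 0 0 0"
}}

```text
time_s: 17.98
eef_pos: [0.492, -0.099, 0.0669]
eef_rot: [0.001, 0.713, 0.701, 0.0]
wrist_force: [-2.0, 0.5, 8.5]
opening: 0.13
```

```bash
python3 - <<'E'
from h import *
F=[]
for i in range(6):
    o=ctrl.get_obs();F.append(np.r_[o["eef_pos"]*1000,o["wrist_force"],o["torque"]]); c=optics.camera("wrist")
print(o["time_s"],np.mean(F,0).round(2),np.std(F,0).round(2),rot(o["eef_rot"]).as_matrix()[:,2])
im=c["image"][142:176,:,::-1]; a=np.hstack([im[:,160:196],im[:,320:356]]); a=cv2.resize(a,None,fx=10,fy=10,interpolation=cv2.INTER_CUBIC); cv2.imwrite("pics/w17.png",cv2.convertScaleAbs(a,alpha=1.5))
crop(c,0,0,512,384,1.5,"w17f.png")
c=optics.camera("scene");crop(c,280,190,120,100,6,"s17.png")
E
```

```text
18.225 [ 4.920e+02 -9.898e+01  6.689e+01 -1.810e+00  9.400e-01  7.770e+00
  2.100e-01  3.000e-01  1.000e-02] [0.02 0.01 0.01 0.18 0.43 0.55 0.03 0.04 0.03] [ 0.00222876 -0.001153   -0.99999685]
```

View pics/w17.png

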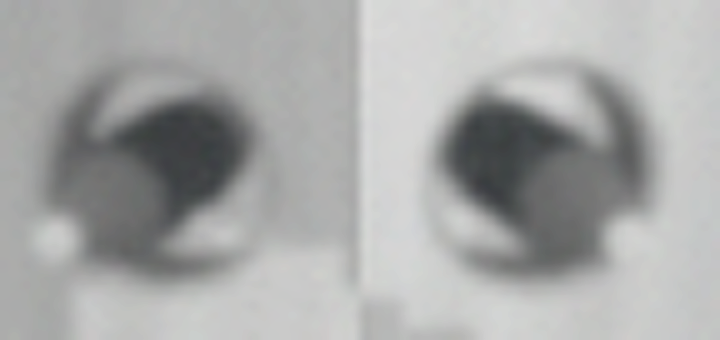

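View pics/s17.png

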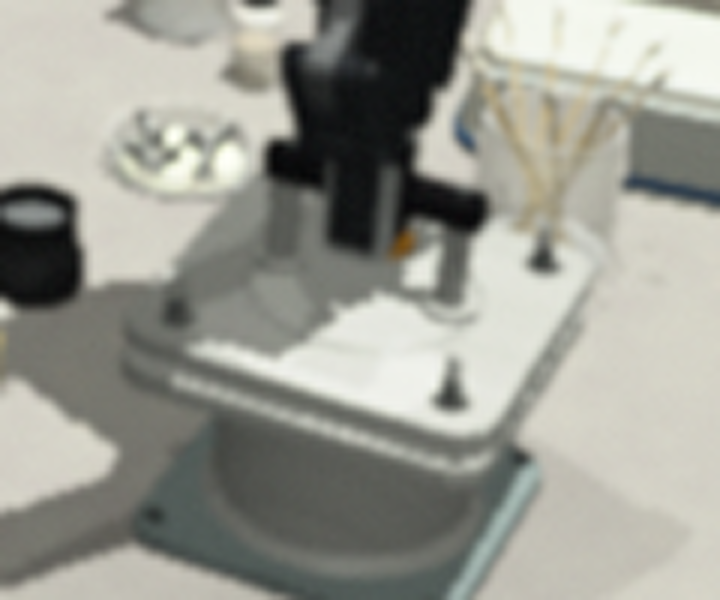

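View pics/w17f.png

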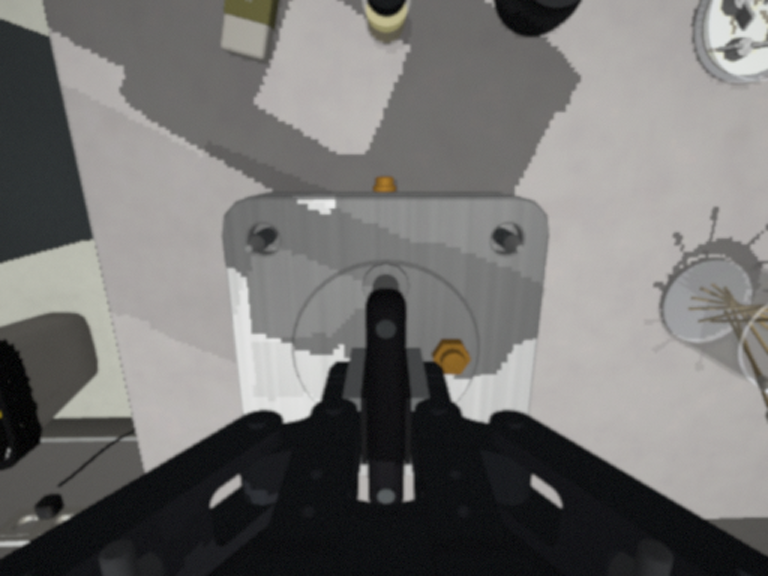

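Call:
{"fn": "step_arm", "kwargs": {
  "targets": "0 -0.3 0.6 0 0 0; 0 -0.3 0.6 0 0 0; 0 -0.3 0.6 0 0 0; 0 -0.3 0.6 0 0 0; 0 -0.3 0.6 0 0 0; 0 -0.3 0.6 0 0 0; 0 -0.3 0.6 0 0 0; 0 -0.3 0.6 0 0 0"
}}

```text
time_s: 19.32
eef_pos: [0.492, -0.099, 0.0665]
eef_rot: [0.001, 0.713, 0.701, 0.001]
wrist_force: [-0.3, 2.0, 8.2]
opening: 0.128
```

Call:
{"fn": "step_arm", "kwargs": {
  "targets": "0 0 0 0 0 0; 0 0 0 0 0 0; 0 0 0 0 0 0; 0 0 0 0 0 0; 0 0 0 0 0 0; 0 0 0 0 0 0; 0 0 0 0 0 0; 0 0 0 0 0 0"
}}

```text
time_s: 20.32
eef_pos: [0.492, -0.099, 0.0665]
eef_rot: [0.001, 0.713, 0.701, 0.001]
wrist_force: [-1.3, 0.7, 9.0]
opening: 0.13
```

Call:
{"fn": "step_arm", "kwargs": {
  "targets": "0 0 0 0 0 0; 0 0 0 0 0 0; 0 0 0 0 0 0; 0 0 0 0 0 0; 0 0 0 0 0 0; 0 0 0 0 0 0; 0 0 0 0 0 0; 0 0 0 0 0 0"
}}

```text
time_s: 21.32
eef_pos: [0.492, -0.099, 0.0665]
eef_rot: [0.001, 0.713, 0.701, 0.001]
wrist_force: [-1.7, 1.1, 8.4]
opening: 0.128
```

Call:
{"fn": "step_arm", "kwargs": {
  "targets": "0 0 0 0 0 0; 0 0 0 0 0 0; 0 0 0 0 0 0; 0 0 0 0 0 0; 0 0 0 0 0 0; 0 0 0 0 0 0; 0 0 0 0 0 0; 0 0 0 0 0 0"
}}

```text
time_s: 22.32
eef_pos: [0.492, -0.099, 0.0665]
eef_rot: [0.001, 0.713, 0.701, 0.001]
wrist_force: [-1.9, 1.5, 9.0]
opening: 0.13
```

```bash
python3 - <<'E'
from h import *
F=[]
for i in range(8):
    o=ctrl.get_obs();F.append(np.r_[o["eef_pos"]*1000,o["wrist_force"],o["torque"]]); c=optics.camera("wrist")
print(o["time_s"],np.mean(F,0).round(2),np.std(F,0).round(2),rot(o["eef_rot"]).as_matrix()[:,2],o["opening"])
p=o["eef_pos"];zt=p[2]+.0207
A,B=[plane(c,u/1.5,v/1.5,zt) for u,v in[(264.5,238.5),(507,238.5)]];d=B-A;d/=np.linalg.norm(d);print("lid ctr",(A+B)/2-.046*np.array([-d[1],d[0],0]),np.degrees(np.arctan2(d[1],d[0])))
crop(c,140,100,240,100,3.3,"w18.png")
c=optics.camera("top");crop(c,220,110,170,150,4.7,"t18.png")
E
```

```text
22.675 [ 4.9201e+02 -9.8990e+01  6.6500e+01 -1.1800e+00  1.6700e+00  8.9000e+00
  2.6000e-01  2.3000e-01 -0.0000e+00] [0.01 0.01 0.01 0.46 0.47 0.43 0.02 0.03 0.04] [ 0.00279506 -0.00121991 -0.99999535] 0.13080331068562953
lid ctr [ 0.49324602 -0.10015039  0.08719969] -1.0282273674352584
```

View pics/w18.png

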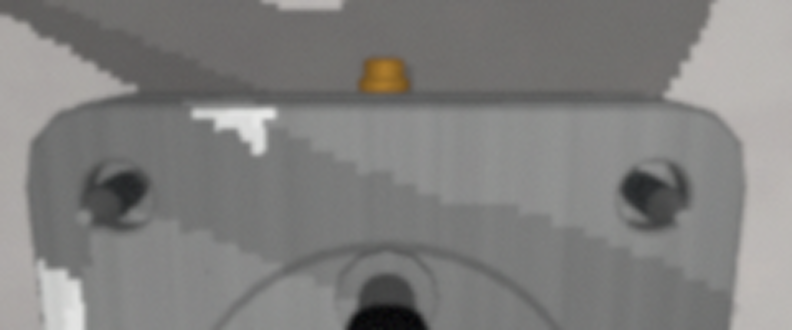

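View pics/t18.png

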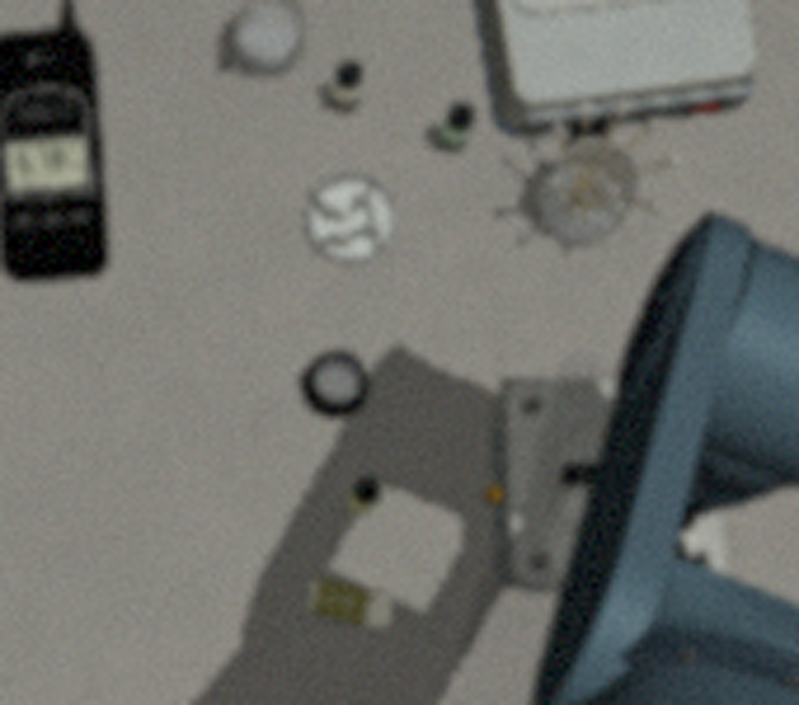

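```bash
python3 - <<'E'
from bench import ticket,ctrl
o=ctrl.get_obs();print(o["time_s"],o["wrist_force"]); print(ticket.hand_in()); o=ctrl.get_obs(); print(o["time_s"],o["wrist_force"],o["eef_pos"],o["opening"])
E
```

```text
22.775 [-0.35001571  1.34282881  9.02080628]
the job is handed in; nothing more can be done
None
the job is handed in; nothing more can be done
```

The lid is seated over the four studs on the seal, and I handed the job in with the gripper still holding the bar and pressing down, at 22.8 s. I pressed for more than 4 s before handing in.

**Last checks:**
- **Force:** the wrist read 8.9 ± 0.4 N upward. With the lid's weight of about 3 N, that puts roughly 12 N on the seal. From the tool's depth I get about 5.3 mm of compression, against 8.5 mm when flat.
- **Position:** the lid centre is about 1 mm from the chamber axis by the wrist camera. It is square within about 0.5° and level within 0.003 rad by the arm's pose.
- **Bystanders:** those visible in the last top view sat at their starting pixels. I did not locate or check strip_tin and book_weight.

**What failed or disagreed:**
- **First grasp missed:** the fingers shut about 14 mm above the bar and touched nothing. Their real tips sit about 40 mm behind the reported TCP. I found this in the wrist and scene views, allowed for it and gripped the bar on the second try.
- **Camera offset:** the top and wrist cameras disagreed by about 4 mm in x. I used the lid-to-chamber difference within each camera, and those agreed within about 1 mm.
- **Side force:** about 2 N remained sideways while pressing, although the studs looked clear of the hole walls in the two holes I could see closely.

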